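Load the handle-block rack and set its clamp lever

TASK

Find the empty cradles on the sloping rack and lay a spare full-length handle block flat down into each of them, leaving the blocks already loaded where they are. Then swing the clamp lever until it stands in line with the brass pointer, and let go of it. Leave the pointer and everything else on the bench undisturbed.

Things in the scene. Friction and masses are not known exactly. Their poses are not given: they have to be found in the camera images.
- cradle_1: one of 4 alike open aluminium cradles, 66 apart in any order in a row on a plywood rack (285 wide, 135 up the slope) pitched 30 deg, low edge to the robot, back edge 90 high. Its frame is level: x horizontally uphill, y along the row, z up; the slope rises to +x, normal (-0.5, 0, 0.866). Origin: centre of underside, 55 above the bench
- cradle_1_seat (a point): centre of the cradle's inner floor, 4 above its underside along the slope's normal: where the origin of a seated block belongs. Pocket 115 up the slope x 37 along y, 10 deep, walls 4 thick; a block lies in it on its underside, long side up the slope, and stands 16 proud. Axes level, as the cradle's
- cradle_2: one of 4 alike open aluminium cradles, 66 apart in any order in a row on a plywood rack (285 wide, 135 up the slope) pitched 30 deg, low edge to the robot, back edge 90 high. Its frame is level: x horizontally uphill, y along the row, z up; the slope rises to +x, normal (-0.5, 0, 0.866). Origin: centre of underside, 55 above the bench
- cradle_2_seat (a point): centre of the cradle's inner floor, 4 above its underside along the slope's normal: where the origin of a seated block belongs. Pocket 115 up the slope x 37 along y, 10 deep, walls 4 thick; a block lies in it on its underside, long side up the slope, and stands 16 proud. Axes level, as the cradle's
- cradle_3: one of 4 alike open aluminium cradles, 66 apart in any order in a row on a plywood rack (285 wide, 135 up the slope) pitched 30 deg, low edge to the robot, back edge 90 high. Its frame is level: x horizontally uphill, y along the row, z up; the slope rises to +x, normal (-0.5, 0, 0.866). Origin: centre of underside, 55 above the bench
- cradle_3_seat (a point): centre of the cradle's inner floor, 4 above its underside along the slope's normal: where the origin of a seated block belongs. Pocket 115 up the slope x 37 along y, 10 deep, walls 4 thick; a block lies in it on its underside, long side up the slope, and stands 16 proud. Axes level, as the cradle's
- cradle_4: one of 4 alike open aluminium cradles, 66 apart in any order in a row on a plywood rack (285 wide, 135 up the slope) pitched 30 deg, low edge to the robot, back edge 90 high. Its frame is level: x horizontally uphill, y along the row, z up; the slope rises to +x, normal (-0.5, 0, 0.866). Origin: centre of underside, 55 above the bench
- cradle_4_seat (a point): centre of the cradle's inner floor, 4 above its underside along the slope's normal: where the origin of a seated block belongs. Pocket 115 up the slope x 37 along y, 10 deep, walls 4 thick; a block lies in it on its underside, long side up the slope, and stands 16 proud. Axes level, as the cradle's
- block_1: a dark wooden knife-handle block, 110 long (its x) x 32 wide (its y) x 26 high (its z), rounded edges; origin: centre of its underside. The four blocks are all alike; some lie in cradles of the sloping rack, the others are spares lying flat on the bench at any yaw
- block_2: a dark wooden knife-handle block, 110 long (its x) x 32 wide (its y) x 26 high (its z), rounded edges; origin: centre of its underside. The four blocks are all alike; some lie in cradles of the sloping rack, the others are spares lying flat on the bench at any yaw
- block_3: a dark wooden knife-handle block, 110 long (its x) x 32 wide (its y) x 26 high (its z), rounded edges; origin: centre of its underside. The four blocks are all alike; some lie in cradles of the sloping rack, the others are spares lying flat on the bench at any yaw
- block_4: a dark wooden knife-handle block, 110 long (its x) x 32 wide (its y) x 26 high (its z), rounded edges; origin: centre of its underside. The four blocks are all alike; some lie in cradles of the sloping rack, the others are spares lying flat on the bench at any yaw
- control: clamp-pressure control: grey steel box, 100 (x) x 60 (y) x 45 high, fixed to the bench. On its right (-y) side an upright graduated aluminium disc of radius 56, at y = -32 to -28. The lever swings in the plane y = 0; its hinge axis is parallel to y, 50 above the origin. Origin: centre of its underside
- lever (a joint): angle of the clamp lever: 0 leans 0.8 rad from vertical to the control's -x (towards the robot), 0.8 upright, 1.6 leans 0.8 rad to +x; it stays where it is left, moved by about 2 to 3 N at the grip
- lever_grip (a point): centre of the black cross grip, a cylinder 24 in diameter and 30 long along the hinge axis (y), across the end of the lever's steel rod (10 in diameter), 100 from the hinge
- pointer (a joint): angle of the brass pointer that marks the setting, same axis, zero and sense as the lever: the lever is in line with it when both joint values are equal. It is stiff and must not be moved
- pointer_tip (a point): tip of the brass pointer, a bar 10 wide (7 at the tip) and 8 thick on the outer face of the disc, jutting out over its rim, 73 from the hinge axis, 37 to the right (-y) of the lever's plane
- offcut: bystander: a short dark wooden offcut, 66 x 32 x 26; too short for a cradle, not a handle block. Origin: centre of underside
- stone: bystander: two-layer whetstone, 100 x 46 x 22, origin at underside centre
- brush: bystander: wooden-backed bench brush, 95 x 34 x 39, origin at underside centre
- bottle: bystander: white plastic bottle, 60 in diameter, 170 high, origin at underside centre
- mug: bystander: blue mug, 80 in diameter, 90 high, handle at its +y, origin at underside centre
- tape: bystander: roll of paper tape lying flat, 80 in diameter, 24 high, origin at underside centre
- hammer: bystander: hammer lying along its x, 200 long, origin near its middle on the bench
Mind the look-alikes: they are no part of the job. What is shaped like the block_1 but red or turquoise is not meant.

How it is judged:
By the outcome, as a careful person would: the job done as asked, in the order asked, and still so for the second after the job is handed in, with the robot touching nothing.
It also fails if it takes over 64 s, if anything falls off the work surface, if the arm or the gripper's body presses on something with over 40 N, if the wrist force passes 120 N, or if a joint passes its speed limit or range.

ROBOT

A 7-joint arm with a two-finger parallel gripper is mounted at the origin on the work surface. World frame = base frame: x ahead of the robot, y to its left, z up, the work surface at z = 0. Lengths are in m, angles in rad, forces in N, time in s.
With the tool pointing down it reaches from about 0.425 to 0.875 m from the base axis. Payload 8.4 kg.
Tool frame: the origin (TCP) lies at the very end of the fingers, on their centre line; the grasp point (between the pads) lies 19 mm behind it (r.hold_point_z is the distance from the TCP to the grasp point, in m); z points along the fingers, y is the line along which they close (so a half turn about z gives the same grasp; the last joint's range is limited). The gripper opens to 85 mm and grips with 20 to 120 N. Pads are 22 mm wide; open, the fingers measure 114 mm over their backs; the gripper's body (76 mm by 85 mm) begins 54 mm behind the grasp point. The pads swing forward as they close: fully open they stand 13 mm farther back than shut.
Start: joints at [-1.411, 0.333, 0.04, 1.465, -0.013, 1.343, -0.059], TCP at [0.166, 0.628, 0.231] pointing down, gripper open.
Joint ranges: [-2.58, 2.58], [-0.38, 2.09], [-1.3, 1.39], [0.25, 2.4], [-1.5, 4.64], [0.08, 2.09], [-2.65, 2.65]. Speed limits (rad/s): [2.22, 2.22, 2.79, 2.79, 3.14, 3.14, 3.14].

INTERFACE

Orientations are given as a unit quaternion [w, x, y, z].
In Python, from workcell import r gives the robot as it stands.
- The arm moves only by the tool servo_tool, never from a script. Its argument "increments" is text: rows parted by semicolons, each of 5 numbers parted by spaces: the opening, from -1 (shut) to 1 (fully open), then the shift along the world's x, y, z as a fraction of full scale, then the turn about the world's z as a fraction of full scale. In form: fingers x y z twist; .... A call has exactly 5 rows; each row is the pose to reach, as a shift and turn from the pose commanded when the call began; what a row does not reach only later rows make up. Full scale, the value 1, is 1 m for a shift and pi/4 rad for a turn. A row lasts 1/12 s, in which the tool goes at most 41.7 mm and 7.16 degrees, less where a joint would pass 70% of its speed; a pose out of reach is approached as far as the arm can. A call with a number of a shift or a turn outside -1 to 1 is refused whole. A call with a gripper value outside its range is refused whole. The fingers move at their own pace and stop on an object; "force" is the grip in N (left out, the last holds). Time passes only in rows, so rows that repeat a pose let the fingers close, or fill a call up. It gives the time, the measured TCP pose, the force, the opening and the grip force at its end, in the units of the state.
- r.read_state(): the state, without advancing time (a new reading comes with each control period).
- r.camera(name): name is "scene" or "top"; returns the picture (420x560x3 uint8, red, green, blue); there is no depth.
- r.camera_model(name): a dict with "fx", "fy", "cx", "cy" (pixels), "pose" (4x4, takes a point from camera to world coordinates). Camera axes: x right, y up, looking along -z (the intrinsics and any distortion apply to the point x, -y, -z); pixel columns grow to the right and rows downward; lengths in m; the calibration is good to about 2 mm. A picture is of the moment at which its call begins. camera_model takes no time and is no camera call.
- r.close_job(): hands the job in; it is judged then, once.
Trained networks look in the newest picture that a camera, given by its name, has taken for a name from the list of things; names that differ only in an ending like _2 or _b are one class to them, and where a whole thing is asked for, a point or a joint stands for the part that bears it (a point fixed in the world has none). Each returns a list of dicts, best first, with "conf" (0 to 1); they miss things now and then, are a little off and sometimes report something else, mostly with a low value. They report only what shows in the picture. A call takes as long as a camera call. They do not tell look-alikes from the thing itself.
- r.recognise(name, camera): "xyz" ([x, y, z] in m, in the coordinates of the camera as it stood for that picture, good to about 4 mm: the middle of the surface that is visible of it).
- r.mark_of(name, camera): "xyz" ([x, y, z] in m, in the coordinates of the camera as it stood for that picture, good to about 4 mm: a listed point, or the origin of a listed thing).
The state is a dict: "time_s": time; "joint_positions": joint angles; "joint_velocities": joint speeds; "joint_torque": joint torques, N m; "ee_pos": TCP position; "orientation": TCP orientation; "wrist_force": force on the tool from outside, world axes, zero at the start; "moment": the same for the moment, N m; "grip_width": finger opening in m; "grip_force": force on a finger pad.
Only numpy, scipy, OpenCV 4.12 (cv2) and the standard library are available. Lean on these libraries where they do the work, as an engineer would, in place of code of your own. Each camera call takes 0.05 s, during which the arm holds its last target. There are 200 camera calls.

## Working session

There is one attempt and no reset: what is moved stays moved. The work goes in short steps, Python scripts to look and compute and a tool call to move; the robot and the scene stay as the last step left them, time stands still between calls to the robot, and variables do not carry over. Pictures are saved under pics/ and viewed, at most 10 in all, crops included, and the job is handed in when it is done.

Besides the shell and the picture viewer there is one more tool, called as name(argument=value, ...) on one line, values as JSON. servo_tool: Moves the arm, as the interface text tells. Shift numbers are shares of 1 m and turn numbers shares of pi/4 rad, none past 1 either way. Its arguments: {"type":"object","properties":{"increments":{"type":"string"},"force":{"type":"number"}},"required":["increments"]}

```bash
mkdir -p pics
cat > h.py <<'E'
from workcell import r
import numpy as np, cv2
def w(c,p):
    T=np.array(r.camera_model(c)["pose"]); return (T@np.r_[p,1])[:3]
def proj(c,P):
    m=r.camera_model(c);T=np.linalg.inv(np.array(m["pose"]));p=T@np.r_[P,1]
    return np.array([m["cx"]+m["fx"]*p[0]/-p[2], m["cy"]+m["fy"]*-p[1]/-p[2]])
def unproj(c,u,v,z):
    m=r.camera_model(c);T=np.array(m["pose"]);d=T[:3,:3]@np.array([(u-m["cx"])/m["fx"],-(v-m["cy"])/m["fy"],-1]);o=T[:3,3]
    return o+d*(z-o[2])/d[2]
E
python3 - <<'E'
from h import *
for c in("scene","top"):
    im=r.camera(c); cv2.imwrite(f"pics/{c}0.png",im[:,:,::-1])
    m=r.camera_model(c); print({k:v for k,v in m.items() if k!="pose"},np.round(m["pose"],3).tolist())
    for n in("block_1","cradle_1_seat","lever_grip","pointer_tip","control","offcut"):
        for d in r.mark_of(n,c): 
            p=w(c,d["xyz"]); print(c,n,round(d["conf"],2),p.round(3),proj(c,p).round())
print(r.read_state())
E
```

```text
{'fx': 486.53177043023214, 'fy': 486.53177043023214, 'cx': 283.7225084979078, 'cy': 204.9973469476481} [[0.532, -0.719, 0.447, 1.154], [0.847, 0.45, -0.283, -0.333], [0.003, 0.529, 0.848, 1.294], [0.0, 0.0, 0.0, 1.0]]
scene block_1 0.98 [ 0.77   0.237 -0.001] [377. 257.]
scene block_1 0.89 [ 0.545 -0.216  0.001] [204. 272.]
scene block_1 0.85 [0.637 0.131 0.063] [323. 229.]
scene block_1 0.81 [ 0.464  0.202 -0.002] [309. 189.]
scene block_1 0.61 [0.632 0.066 0.058] [303. 240.]
scene block_1 0.6 [0.265 0.237 0.003] [285. 143.]
scene block_1 0.56 [ 0.642 -0.003  0.056] [285. 254.]
scene cradle_1_seat 0.62 [0.637 0.069 0.059] [305. 240.]
scene lever_grip 0.69 [ 0.455 -0.361  0.132] [133. 252.]
scene lever_grip 0.31 [ 0.643 -0.072  0.062] [264. 265.]
scene pointer_tip 0.48 [0.635 0.001 0.063] [285. 250.]
scene pointer_tip 0.36 [ 0.561 -0.375  0.116] [146. 289.]
scene control 0.61 [ 0.508 -0.348 -0.002] [157. 285.]
scene offcut 0.55 [0.442 0.032 0.002] [260. 207.]
scene offcut 0.52 [0.636 0.068 0.057] [305. 240.]
scene offcut 0.45 [0.635 0.132 0.062] [323. 229.]
{'fx': 400.10683134046695,
[... 1177 characters left out ...]
ray([-1.41123173,  0.33316486,  0.03990102,  1.46538466, -0.01337383,
        1.34329289, -0.05851003]), 'joint_velocities': array([-0.00149961, -0.00075687, -0.00082206, -0.00089426,  0.00117598,
       -0.00057058, -0.00188724]), 'joint_torque': array([-1.74952311e-04, -6.58144069e+01,  1.36261739e+00, -4.05766296e+01,
        1.65694510e-02,  2.78102510e-03,  2.58917896e-05]), 'ee_pos': array([0.16634281, 0.62833785, 0.23133816]), 'orientation': array([8.89886725e-06, 1.29039228e-01, 9.91639490e-01, 7.36400606e-06]), 'wrist_force': array([ 0.0889446 , -0.46207559, -0.4615835 ]), 'moment': array([-0.04811337, -0.04683542,  0.03424624]), 'grip_force': 0.0, 'grip_width': 0.08508107586749543}
```

View pics.

View pics/scene0.png

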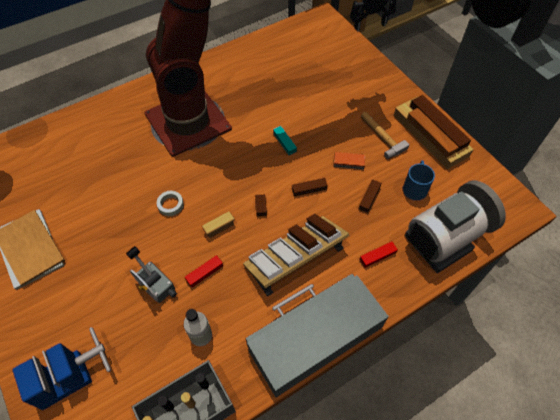

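View pics/top0.png

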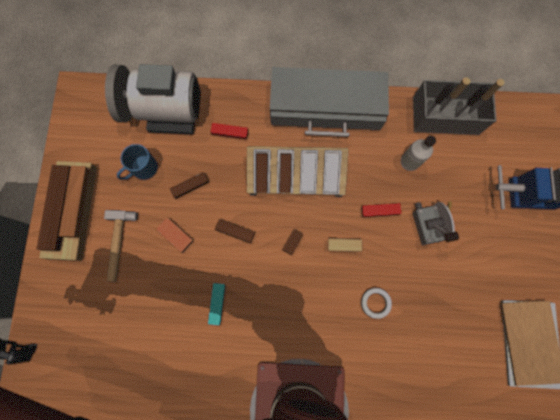

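Run:
```python
from h import *
t=cv2.imread("pics/top0.png"); s=cv2.imread("pics/scene0.png")
R=lambda i,x,y,w_,h_,k:cv2.resize(i[y:y+h_,x:x+w_],None,fx=k,fy=k,interpolation=cv2.INTER_CUBIC)
cv2.imwrite("pics/c1.png",R(t,160,140,200,125,4))
a=R(s,110,235,80,75,7);b=R(t,405,190,60,60,4); b2=np.zeros((525,240,3),np.uint8);b2[:240]=b
cv2.imwrite("pics/c2.png",np.hstack([a,b2]))
# yaw of dark blobs
hsv=cv2.cvtColor(t,cv2.COLOR_BGR2HSV)
g=t.max(axis=2)
for (u,v,z) in((235,231,.026),(190,186,.026),(262,172,.078),(285,172,.078)):
    best=None
    m=((g<100)*255).astype(np.uint8)
    n,l,st,ce=cv2.connectedComponentsWithStats(m)
    k=l[v,u]
    ys,xs=np.where(l==k); P=np.array([unproj("top",x,y,z)[:2] for x,y in zip(xs,ys)],np.float32)
    print((u,v),st[k],P.mean(0),cv2.minAreaRect(P), g[v-1:v+2,u-1:u+2].ravel())
```

```text
(235, 231) [216 220  39  23 480] [0.46178812 0.19989978] ((0.4622424840927124, 0.20012745261192322), (0.10947301238775253, 0.036714985966682434), 72.53438568115234) [92 88 85 84 92 87 86 88 89]
(190, 186) [171 173  39  26 473] [0.5887263  0.34037098] ((0.5895248651504517, 0.3401602506637573), (0.03684841841459274, 0.11150126904249191), 30.789011001586914) [88 81 87 86 86 88 85 80 80]
(262, 172) [250 152  18  44 488] [0.6192449  0.13317932] ((0.6164336204528809, 0.13294082880020142), (0.04484005644917488, 0.12699288129806519), 85.59751892089844) [84 82 84 90 86 87 81 82 82]
(285, 172) [279 153  13  40 427] [0.6228729  0.06642609] ((0.6242616772651672, 0.0662190243601799), (0.11432420462369919, 0.03179778531193733), 0.13182097673416138) [85 88 84 88 86 83 87 85 83]
```

View pics/c1.png

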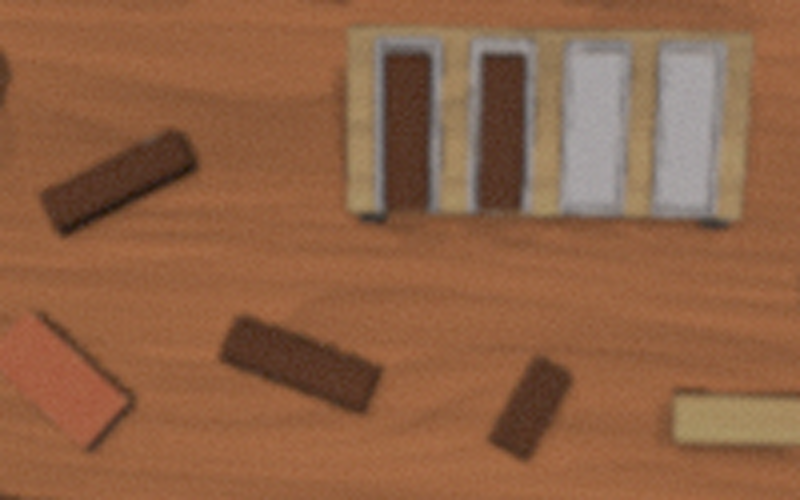

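View pics/c2.png

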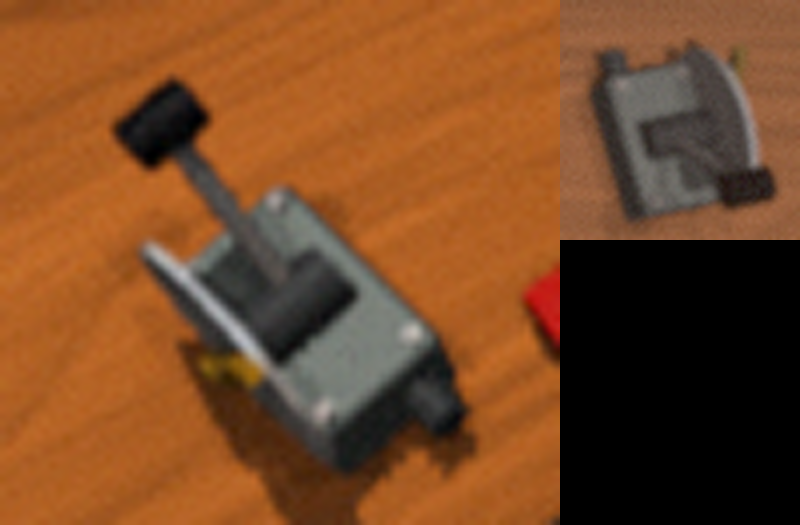

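```bash
cat >> h.py <<'E'
from scipy.optimize import minimize
def hull(c,corners,k=8):
    p=np.array([proj(c,q) for q in corners]); return cv2.convexHull(((p+.5)*k).astype(np.int32))
def iou(c,corners,mask,win,k=8):
    x,y,w_,h_=win; a=np.zeros((h_*k,w_*k),np.uint8)
    cv2.fillConvexPoly(a,hull(c,corners,k)-np.array([x*k,y*k]),1)
    a=cv2.resize(a.astype(np.float32),(w_,h_),interpolation=cv2.INTER_AREA)
    m=mask[y:y+h_,x:x+w_]; return np.minimum(a,m).sum()/np.maximum(a,m).sum()
def box(x,y,z,yaw,L,W,n0,n1,pitch=0):
    c,s=np.cos(yaw),np.sin(yaw);cp,sp=np.cos(pitch),np.sin(pitch)
    u=np.array([c*cp,s*cp,sp]);v=np.array([-s,c,0]);n=np.cross(u,v)
    return [np.array([x,y,z])+u*i*L/2+v*j*W/2+n*k for i in(-1,1) for j in(-1,1) for k in(n0,n1)]
def fit(p0,mk,obs):
    f=lambda p:-np.mean([iou(c,mk(p),m,w_) for c,m,w_ in obs])
    b=min((minimize(f,np.array(p0)+d,method="Nelder-Mead",options=dict(initial_simplex=np.array(p0)+d+np.vstack([np.zeros(3),np.diag([.008,.008,.1])]),xatol=1e-4,fatol=1e-4)) for d in([0,0,0],[.004,-.004,-.03])),key=lambda q:q.fun)
    return b.x,-b.fun
def win(c,P,h=32): u,v=proj(c,P).astype(int); return (u-h,v-h,2*h,2*h)
def comp(mask,c,P):
    n,l=cv2.connectedComponents(mask.astype(np.uint8)); u,v=proj(c,P).round().astype(int)
    return (l==l[v,u]).astype(np.float32)
E
python3 - <<'E'
from h import *
I={c:cv2.imread(f"pics/{c}0.png").astype(int) for c in("top","scene")}
for nm,p0 in(("A",(.464,.201,1.266)),("B",(.589,.342,2.108))):
    for cs in(("top",),("scene",),("top","scene")):
        obs=[(c,comp(I[c].max(2)<105,c,[p0[0],p0[1],.026]),win(c,[p0[0],p0[1],.013])) for c in cs]
        print(nm,cs,fit(p0,lambda p:box(p[0],p[1],0,p[2],.11,.032,0,.026),obs))
for nm,y in(("c3",.0),("c4",-.067)):
    for cs in(("top",),("scene",),("top","scene")):
        obs=[(c,comp((I[c].max(2)-I[c].min(2)<40)&(I[c].min(2)>80),c,[.64,y,.06]),win(c,[.637,y,.06])) for c in cs]
        print(nm,cs,[int(o[1].sum()) for o in obs],fit((.637,y,0.),lambda p:box(p[0],p[1],.055,p[2],.123,.045,0,.014,np.pi/6),obs))
for nm,y in(("b1",.132),("b2",.067)):
    obs=[(c,comp(I[c].max(2)<105,c,[.62,y,.08]),win(c,[.63,y,.07])) for c in("top","scene")]
    print(nm,fit((.637,y,0.),lambda p:box(p[0],p[1],.055,p[2],.11,.032,.014,.030,np.pi/6),obs))
# control
q=lambda u,v:unproj("scene",110+u/7,235+v/7,.045)[:2]
print("box edge yaw scene",[np.degrees(np.arctan2(*(b-a)[::-1])) for a,b in((q(285,190),q(435,330)),(q(195,265),q(285,190)))])
q=lambda u,v:unproj("top",405+(u-560)/4,190+v/4,.045)[:2]
print("top",[np.degrees(np.arctan2(*(b-a)[::-1])) for a,b in((q(643,215),q(612,85)),(q(615,80),q(695,65)))])
G=[];T=[];O=[]
for c in("scene","top"):
    for n,L in(("lever_grip",G),("pointer_tip",T),("control",O)):
        for _ in range(3):
            for d in r.mark_of(n,c):
                p=w(c,d["xyz"])
                if abs(p[0]-.5)<.09 and abs(p[1]+.36)<.05: L.append(p);break
for n,L in(("G",G),("T",T),("O",O)): print(n,np.round(L,4).tolist())
g,t,o=[np.mean(L,0) for L in(G,T,O)]
print("time",r.read_state()["time_s"])
f=lambda p:np.r_[np.array([p[0],p[1],0])-o, p[0]+.1*np.sin(p[3]-.8)*np.cos(p[2])-g[0],p[1]+.1*np.sin(p[3]-.8)*np.sin(p[2])-g[1],.05+.1*np.cos(p[3]-.8)-g[2],
 p[0]+.073*np.sin(p[4]-.8)*np.cos(p[2])+.037*np.sin(p[2])-t[0],p[1]+.073*np.sin(p[4]-.8)*np.sin(p[2])-.037*np.cos(p[2])-t[1],.05+.073*np.cos(p[4]-.8)-t[2]]
from scipy.optimize import least_squares
s=least_squares(f,[.507,-.347,.22,.25,1.45]);print(s.x,s.fun.round(4))
E
```

```text
Traceback (most recent call last):
  File "h.py", line 25, in fit
    b=min((minimize(f,np.array(p0)+d,method="Nelder-Mead",options=dict(initial_simplex=np.array(p0)+d+np.vstack([np.zeros(3),np.diag([.008,.008,.1])]),xatol=1e-4,fatol=1e-4)) for d in([0,0,0],[.004,-.004,-.03])),key=lambda q:q.fun)
  File "h.py", line 25, in <genexpr>
    b=min((minimize(f,np.array(p0)+d,method="Nelder-Mead",options=dict(initial_simplex=np.array(p0)+d+np.vstack([np.zeros(3),np.diag([.008,.008,.1])]),xatol=1e-4,fatol=1e-4)) for d in([0,0,0],[.004,-.004,-.03])),key=lambda q:q.fun)
           ~~~~~~~~^^^^^^^^^^^^^^^^^^^^^^^^^^^^^^^^^^^^^^^^^^^^^^^^^^^^^^^^^^^^^^^^^^^^^^^^^^^^^^^^^^^^^^^^^^^^^^^^^^^^^^^^^^^^^^^^^^^^^^^^^^^^^^^^^^^^^^^^^^^^^^^^^^^^^^^^^^^
  File "h.py", line 24, in <lambda>
    f=lambda p:-np.mean([iou(c,mk(p),m,w_) for c,m,w_ in obs])
                         ~~~^^^^^^^^^^^^^^
  File "h.py", line 16, in iou
    cv2.fillConvexPoly(a,hull(c,corners,k)-np.array([x*k,y*k]),1)
                         ~~~~^^^^^^^^^^^^^
  File "h.py", line 13, in hull
    p=np.array([proj(c,q) for q in corners]); return cv2.convexHull(((p+.5)*k).astype(np.int32))
                ~~~~^^^^^
  File "h.py", line 6, in proj
    m=r.camera_model(c);T=np.linalg.inv(np.array(m["pose"]));p=T@np.r_[P,1]
ValueError: time passes only in moves, steps and waits
```

```bash
python3 - <<'E'
s=open("h.py").read()
s=s.replace("r.camera_model(c)","cm(c)").replace("import numpy as np, cv2","import numpy as np, cv2, functools\ncm=functools.lru_cache(None)(lambda c:r.camera_model(c))").replace("-np.array([x*k,y*k])","-np.array([x*k,y*k],np.int32)")
open("h.py","w").write(s)
E
cat > m.py <<'E'
from h import *
I={c:cv2.imread(f"pics/{c}0.png").astype(int) for c in("top","scene")}
for nm,p0 in(("A",(.464,.201,1.266)),("B",(.589,.342,2.108))):
    for cs in(("top",),("scene",)):
        obs=[(c,comp(I[c].max(2)<105,c,[p0[0],p0[1],.026]),win(c,[p0[0],p0[1],.013])) for c in cs]
        print(nm,cs,fit(p0,lambda p:box(p[0],p[1],0,p[2],.11,.032,0,.026),obs))
for nm,y in(("c3",.0),("c4",-.067)):
    for cs in(("top",),("scene",)):
        obs=[(c,comp((I[c].max(2)-I[c].min(2)<40)&(I[c].min(2)>80),c,[.64,y,.06]),win(c,[.637,y,.06])) for c in cs]
        print(nm,cs,[int(o[1].sum()) for o in obs],fit((.637,y,0.),lambda p:box(p[0],p[1],.055,p[2],.123,.045,0,.014,np.pi/6),obs))
for nm,y in(("b1",.132),("b2",.067)):
  for c in("top","scene"):
    obs=[(c,comp(I[c].max(2)<105,c,[.62,y,.08]),win(c,[.63,y,.07]))]
    print(nm,c,fit((.637,y,0.),lambda p:box(p[0],p[1],.055,p[2],.11,.032,.014,.030,np.pi/6),obs))
q=lambda u,v:unproj("scene",110+u/7,235+v/7,.045)[:2]
print("box edge yaw scene",[np.degrees(np.arctan2(*(b-a)[::-1])) for a,b in((q(285,190),q(435,330)),(q(195,265),q(285,190)))])
q=lambda u,v:unproj("top",405+(u-560)/4,190+v/4,.045)[:2]
print("top",[np.degrees(np.arctan2(*(b-a)[::-1])) for a,b in((q(643,215),q(612,85)),(q(615,80),q(695,65)))])
G=[];T=[];O=[]
for c in("scene","top"):
    for n,L in(("lever_grip",G),("pointer_tip",T),("control",O)):
        for _ in range(2):
            for d in r.mark_of(n,c):
                p=w(c,d["xyz"])
                if abs(p[0]-.5)<.09 and abs(p[1]+.36)<.05: L.append(p);break
for n,L in(("G",G),("T",T),("O",O)): print(n,np.round(L,4).tolist())
g,t,o=[np.mean(L,0) for L in(G,T,O)]
print("time",r.read_state()["time_s"])
f=lambda p:np.r_[np.array([p[0],p[1],0])-o, p[0]+.1*np.sin(p[3]-.8)*np.cos(p[2])-g[0],p[1]+.1*np.sin(p[3]-.8)*np.sin(p[2])-g[1],.05+.1*np.cos(p[3]-.8)-g[2],
 p[0]+.073*np.sin(p[4]-.8)*np.cos(p[2])+.037*np.sin(p[2])-t[0],p[1]+.073*np.sin(p[4]-.8)*np.sin(p[2])-.037*np.cos(p[2])-t[1],.05+.073*np.cos(p[4]-.8)-t[2]]
from scipy.optimize import least_squares
s=least_squares(f,[.507,-.347,.22,.25,1.45]);print(s.x,s.fun.round(4))
E
python3 m.py
```

```text
A ('top',) (array([0.46376797, 0.2013142 , 1.2631813 ]), np.float64(0.9255685210227966))
A ('scene',) (array([0.46798713, 0.19795739, 1.27303762]), np.float64(0.9338512420654297))
B ('top',) (array([0.59270635, 0.34259719, 2.11221823]), np.float64(0.9094852805137634))
B ('scene',) (array([0.59660396, 0.34015746, 2.11351962]), np.float64(0.917330265045166))
c3 ('top',) [756] (array([0.63832747, 0.00118597, 0.03380481]), np.float64(0.9529651999473572))
c3 ('scene',) [467] (array([6.40527442e-01, 5.95910919e-04, 4.60773113e-05]), np.float64(0.8794664144515991))
c4 ('top',) [774] (array([ 0.63916179, -0.06446599,  0.04125938]), np.float64(0.9428313374519348))
c4 ('scene',) [504] (array([ 0.64186163, -0.06631436,  0.01683672]), np.float64(0.9188430905342102))
b1 top (array([0.63235399, 0.13240526, 0.04236893]), np.float64(0.9313867092132568))
b1 scene (array([0.63746872, 0.12963012, 0.03110275]), np.float64(0.9425230622291565))
b2 top (array([0.6355759 , 0.06670661, 0.02016661]), np.float64(0.9329159259796143))
b2 scene (array([0.63996078, 0.06314621, 0.0274213 ]), np.float64(0.9433274865150452))
box edge yaw scene [np.float64(16.154699884172743), np.float64(104.47185121478984)]
top [np.float64(11.617926777221877), np.float64(-76.43934054552236)]
G [[0.4549, -0.3609, 0.1317], [0.4549, -0.3609, 0.1317], [0.4575, -0.3567, 0.1373], [0.4575, -0.3567, 0.1373]]
T [[0.5608, -0.3755, 0.1157], [0.5608, -0.3755, 0.1157], [0.5567, -0.3744, 0.1122], [0.5567, -0.3744, 0.1122]]
O [[0.5083, -0.3482, -0.0017], [0.5083, -0.3482, -0.0017], [0.5063, -0.3473, -0.0042], [0.5063, -0.3473, -0.0042]]
time 1.3
[ 0.50909466 -0.34745065  0.22514243  0.23070538  1.38406817] [ 0.0018  0.0003  0.003   0.0004 -0.0007 -0.0003 -0.0022  0.0004 -0.0031]
```

servo_tool(increments="1 0.02 -0.0286 0 -0.137; 1 0.04 -0.0572 0 -0.274; 1 0.06 -0.0858 0 -0.411; 1 0.08 -0.1144 0 -0.548; 1 0.1 -0.143 0 -0.685", force=25)

```text
time_s: 1.72
ee_pos: [0.2671, 0.4839, 0.2314]
orientation: [-0.0, 0.39, 0.921, 0.0]
wrist_force: [0.5, 0.4, 1.1]
grip_width: 0.0854
grip_force: 0.0
```

servo_tool(increments="1 0.02 -0.0286 0 -0.137; 1 0.04 -0.0572 0 -0.274; 1 0.06 -0.0858 0 -0.411; 1 0.08 -0.1144 0 -0.548; 1 0.1 -0.143 0 -0.685")

```text
time_s: 2.13
ee_pos: [0.3671, 0.3408, 0.2316]
orientation: [-0.0, 0.621, 0.784, 0.0]
wrist_force: [0.6, 0.3, 0.2]
grip_width: 0.0852
grip_force: 0.0
```

servo_tool(increments="1 0.02 -0.0286 0 -0.137; 1 0.04 -0.0572 0 -0.274; 1 0.06 -0.0858 -0.02 -0.411; 1 0.08 -0.1144 -0.05 -0.548; 1 0.1 -0.143 -0.08 -0.685")

```text
time_s: 2.55
ee_pos: [0.4639, 0.2035, 0.1571]
orientation: [-0.0, 0.807, 0.59, 0.002]
wrist_force: [0.1, 0.4, -0.4]
grip_width: 0.0853
grip_force: 0.0
```

servo_tool(increments="1 0 0 -0.03 0; 1 0 0 -0.06 0; 1 0 0 -0.09 0; 1 0 0 -0.12 0; 1 0 0 -0.136 0")

```text
time_s: 2.97
ee_pos: [0.4611, 0.2039, 0.0181]
orientation: [0.0, 0.805, 0.593, -0.002]
wrist_force: [-0.8, -0.1, -0.9]
grip_width: 0.0852
grip_force: 0.0
```

servo_tool(increments="1 0 0 0 0; -0.5 0 0 0 0; -0.5 0 0 0 0; -0.5 0 0 0 0; -0.5 0 0 0 0")

```text
time_s: 3.38
ee_pos: [0.4635, 0.2053, 0.0224]
orientation: [-0.0, 0.805, 0.593, 0.001]
wrist_force: [1.0, 0.1, 0.1]
grip_width: 0.0388
grip_force: 0.0
```

servo_tool(increments="-0.5 0 0 0 0; -0.5 0 0 0 0; -0.5 0 0 0 0; -0.5 0 0 0 0; -0.5 0 0 0 0")

```text
time_s: 3.8
ee_pos: [0.4634, 0.2053, 0.0223]
orientation: [-0.0, 0.805, 0.593, 0.001]
wrist_force: [-1.5, -0.7, 7.8]
grip_width: 0.031
grip_force: 24.2
```

servo_tool(increments="0.3 0 0 0 0; 0.3 0 0 0 0; 0.3 -0.0014 -0.0045 -0.008 0; 0.3 -0.0014 -0.0045 -0.008 0; 0.3 -0.0014 -0.0045 -0.008 0")

```text
time_s: 4.22
ee_pos: [0.4605, 0.1995, 0.0123]
orientation: [0.0, 0.806, 0.592, -0.001]
wrist_force: [0.2, 0.6, -0.2]
grip_width: 0.0557
grip_force: 0.0
```

servo_tool(increments="-0.5 0 0 0 0; -0.5 0 0 0 0; -0.5 0 0 0 0; -0.5 0 0 0 0; -0.5 0 0 0 0")

```text
time_s: 4.63
ee_pos: [0.4613, 0.2003, 0.0131]
orientation: [-0.0, 0.805, 0.593, 0.0]
wrist_force: [-0.2, -0.1, 1.0]
grip_width: 0.0311
grip_force: 25.3
```

servo_tool(increments="-0.5 0 0 0.02 0; -0.5 0 0 0.05 0; -0.5 0 0 0.09 -0.05; -0.5 0 0 0.13 -0.15; -0.5 0.015 -0.02 0.16 -0.25")

```text
time_s: 5.05
ee_pos: [0.4746, 0.1839, 0.1758]
orientation: [-0.001, 0.859, 0.512, 0.001]
wrist_force: [1.8, 1.8, -1.4]
grip_width: 0.0314
grip_force: 25.2
```

servo_tool(increments="-0.5 0.015 -0.025 0 -0.14; -0.5 0.03 -0.05 0 -0.28; -0.5 0.045 -0.075 0 -0.42; -0.5 0.06 -0.1 0 -0.56; -0.5 0.075 -0.125 0 -0.67")

```text
time_s: 5.47
ee_pos: [0.5516, 0.0541, 0.1731]
orientation: [-0.0, 0.964, 0.267, 0.0]
wrist_force: [0.0, -1.1, -0.3]
grip_width: 0.0312
grip_force: 25.2
```

servo_tool(increments="-0.5 0.015 -0.025 0 -0.14; -0.5 0.03 -0.05 0 -0.28; -0.5 0.045 -0.075 0 -0.42; -0.5 0.06 -0.1 0 -0.56; -0.5 0.075 -0.122 0 -0.66")

```text
time_s: 5.88
ee_pos: [0.6265, -0.0684, 0.1728]
orientation: [0.0, 1.0, 0.011, -0.0]
wrist_force: [-0.2, 0.3, -1.1]
grip_width: 0.0311
grip_force: 25.2
```

```bash
cat > chk.py <<'E'
import sys
from h import *
s=r.read_state(); e=np.array(s["ee_pos"]); q=s["orientation"]; print(e.round(4),"yaw_y",np.degrees(2*np.arctan2(q[2],q[1]))-90, s["grip_width"])
for c in("top","scene"):
    im=r.camera(c); cv2.imwrite(f"pics/{sys.argv[1]}_{c}.png",im[:,:,::-1])
a=cv2.imread(f"pics/{sys.argv[1]}_top.png"); b=cv2.imread(f"pics/{sys.argv[1]}_scene.png")
R=lambda i,u,v:cv2.resize(i[v-45:v+45,u-45:u+45],(396,396),interpolation=cv2.INTER_CUBIC)
P=eval(sys.argv[2])
cv2.imwrite(f"pics/{sys.argv[1]}.png",np.hstack([R(a,*proj("top",P).astype(int)),R(b,*proj("scene",P).astype(int))]))
E
python3 chk.py h1 "[.63,-.05,.1]"
```

```text
[ 0.6265 -0.0684  0.1728] yaw_y -88.75657364997467 0.0311374453026007
```

View pics/h1.png

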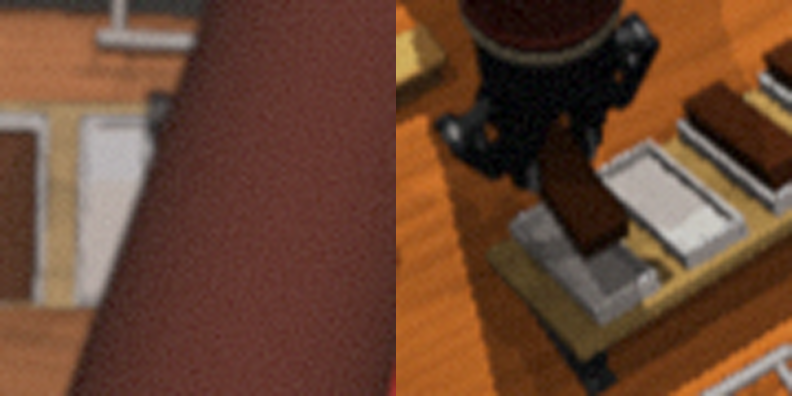

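Run:
```python
from h import *
P=[.63,-.05,.1]; o=proj("scene",P).astype(int)-45
f=lambda q:((proj("scene",q)-o+.5)*4.4).round(0)+[396,0]
yaw=np.radians(1.24)
for q in box(.6265,-.0684,.1597,yaw,.11,.032,0,.026): print("block",q.round(3),f(q))
for q in box(.6412,-.066,.055,.03,.123,.045,0,.014,np.pi/6): print("cr4",q.round(3),f(q))
im=cv2.imread("pics/h1.png").astype(int)
for row in (200,210,220,230,240,250): print(row,[(x,tuple(im[row,x])) for x in range(560,640,8)])
```

```text
block [ 0.572 -0.086  0.16 ] [494. 114.]
block [ 0.572 -0.086  0.186] [491.  93.]
block [ 0.571 -0.054  0.16 ] [539.  89.]
block [ 0.571 -0.054  0.186] [537.  67.]
block [ 0.682 -0.083  0.16 ] [591. 253.]
block [ 0.682 -0.083  0.186] [590. 233.]
block [ 0.681 -0.051  0.16 ] [637. 225.]
block [ 0.681 -0.051  0.186] [637. 206.]
cr4 [ 0.589 -0.09   0.024] [514. 236.]
cr4 [ 0.582 -0.09   0.036] [507. 220.]
cr4 [ 0.587 -0.045  0.024] [572. 202.]
cr4 [ 0.58  -0.045  0.036] [566. 186.]
cr4 [ 0.695 -0.087  0.086] [601. 325.]
cr4 [ 0.688 -0.087  0.098] [594. 308.]
cr4 [ 0.694 -0.042  0.086] [662. 287.]
cr4 [ 0.687 -0.042  0.098] [656. 270.]
200 [(560, (np.int64(10), np.int64(18), np.int64(43))), (568, (np.int64(0), np.int64(19), np.int64(45))), (576, (np.int64(15), np.int64(29), np.int64(48))), (584, (np.int64(4), np.int64(19), np.int64(46))), (592, (np.int64(8), np.int64(25), np.int64(45))), (600, (np.int64(9), np.int64(21), np.int64(46))), (608, (np.int64(6), np.int64(19), np.int64(45))), (616, (np.int64(29), np.int64(34), np.int64(48))), (624, (np.int64(130), np.int64(134), np.int64(140)))
[... 1914 characters left out ...]
, np.int64(9), np.int64(24))), (616, (np.int64(17), np.int64(23), np.int64(31))), (624, (np.int64(73), np.int64(100), np.int64(117))), (632, (np.int64(60), np.int64(113), np.int64(146)))]
250 [(560, (np.int64(67), np.int64(72), np.int64(75))), (568, (np.int64(71), np.int64(74), np.int64(80))), (576, (np.int64(34), np.int64(37), np.int64(40))), (584, (np.int64(2), np.int64(12), np.int64(21))), (592, (np.int64(5), np.int64(9), np.int64(20))), (600, (np.int64(25), np.int64(27), np.int64(40))), (608, (np.int64(49), np.int64(54), np.int64(56))), (616, (np.int64(53), np.int64(54), np.int64(58))), (624, (np.int64(60), np.int64(62), np.int64(65))), (632, (np.int64(67), np.int64(97), np.int64(118)))]
```

servo_tool(increments="-0.5 0 0.0015 -0.015 0.012; -0.5 0 0.003 -0.03 0.012; -0.5 0 0.0045 -0.045 0.012; -0.5 0 0.0054 -0.058 0.012; -0.5 0 0.0054 -0.058 0.012")

```text
time_s: 6.4
ee_pos: [0.6244, -0.0601, 0.1121]
orientation: [-0.0, 1.0, 0.019, -0.002]
wrist_force: [0.7, 0.0, -1.0]
grip_width: 0.0316
grip_force: 25.2
```

```bash
python3 chk.py h2 "[.64,-.06,.09]"
python3 - <<'E'
from h import *
im=cv2.imread("pics/h2_scene.png");u,v=proj("scene",[.65,-.06,.09]).astype(int)
cv2.imwrite("pics/h2b.png",cv2.resize(im[v-28:v+28,u-36:u+36],None,fx=10,fy=10,interpolation=cv2.INTER_CUBIC)); print(u-36,v-28)
o=np.array([u-36,v-28]);f=lambda q:((proj("scene",q)-o+.5)*10).round(0)
s=r.read_state();e=s["ee_pos"]
for q in box(e[0],e[1],e[2]-.013,.028,.11,.032,0,.026)[4:]: print("block",q.round(3),f(q))
for q in box(.6412,-.066,.055,.03,.123,.045,0,.014,np.pi/6)+box(.6412,-.066,.055,.03,.115,.037,.004,.014,np.pi/6): print("cr4",q.round(3),f(q))
E
```

```text
[ 0.6244 -0.0601  0.1121] yaw_y -87.77943664650569 0.031604996666486675
232 232
block [ 0.681 -0.076  0.102] [383. 392.]
block [ 0.681 -0.076  0.128] [381. 351.]
block [ 0.68  -0.044  0.102] [483. 331.]
block [ 0.68  -0.044  0.128] [483. 289.]
cr4 [ 0.589 -0.09   0.024] [179. 277.]
cr4 [ 0.582 -0.09   0.036] [163. 240.]
cr4 [ 0.587 -0.045  0.024] [311. 199.]
cr4 [ 0.58  -0.045  0.036] [296. 162.]
cr4 [ 0.695 -0.087  0.086] [375. 478.]
cr4 [ 0.688 -0.087  0.098] [360. 439.]
cr4 [ 0.694 -0.042  0.086] [515. 392.]
cr4 [ 0.687 -0.042  0.098] [501. 353.]
cr4 [ 0.59  -0.086  0.03 ] [192. 266.]
cr4 [ 0.585 -0.086  0.038] [181. 239.]
cr4 [ 0.589 -0.049  0.03 ] [301. 201.]
cr4 [ 0.584 -0.049  0.038] [291. 175.]
cr4 [ 0.69  -0.083  0.087] [376. 452.]
cr4 [ 0.685 -0.083  0.096] [365. 425.]
cr4 [ 0.688 -0.046  0.087] [491. 382.]
cr4 [ 0.683 -0.046  0.096] [481. 354.]
```

View pics/h2b.png

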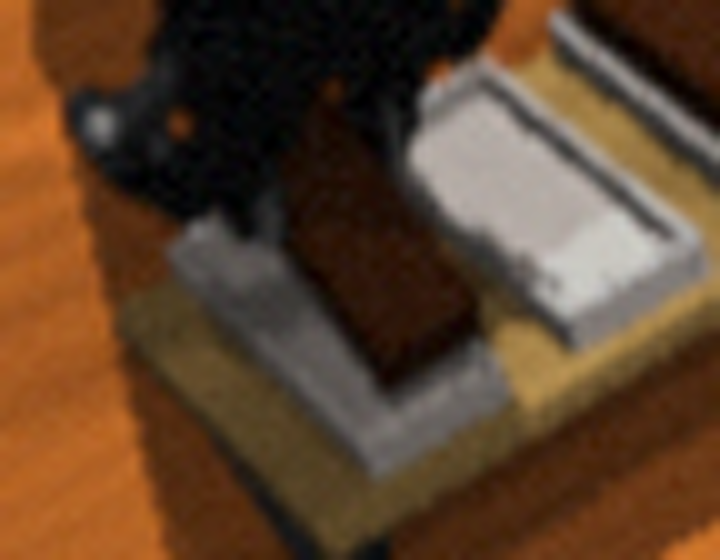

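servo_tool(increments="-0.5 0 -0.0024 0 0; -0.5 0 -0.0024 0 0; -0.5 0 -0.0024 0 0; -0.5 0 -0.0024 0 0; -0.5 0 -0.0024 0 0")

```text
time_s: 6.92
ee_pos: [0.6264, -0.0638, 0.1154]
orientation: [-0.0, 1.0, 0.019, 0.0]
wrist_force: [-1.1, -0.8, -0.5]
grip_width: 0.0311
grip_force: 25.3
```

Run:
```python
from h import *
im=r.camera("scene");cv2.imwrite("pics/h3_scene.png",im[:,:,::-1]);s=r.read_state();e=s["ee_pos"];print(e,s["wrist_force"])
I=im.astype(int); m=(I.max(2)<75)&(I[:,:,0]>I[:,:,2]+12)
m=comp(m,"scene",[.665,-.066,.128])
# far-half fit: only uphill half of block visible
best=[]
w_=win("scene",[.66,-.06,.1],20)
x,y,ww,hh=w_
def cost(p):
    k=8;a=np.zeros((hh*k,ww*k),np.uint8)
    cv2.fillConvexPoly(a,hull("scene",box(p[0],p[1],e[2]-.013,.03,.11,.032,0.001,.026),k)-np.array([x*k,y*k],np.int32),1)
    a=cv2.resize(a.astype(np.float32),(ww,hh),interpolation=cv2.INTER_AREA)
    cut=proj("scene",[.64,-.066,.12])[1]-y
    b=m[y:y+hh,x:x+ww]; d=np.abs(a-b)[int(cut):]; return d.sum()
from itertools import product
R=sorted((cost((e[0]+dx,e[1]+dy)),dx,dy) for dx,dy in product(np.arange(-.008,.009,.001),repeat=2))
print(R[:6], m.sum())
```

```text
[ 0.62628489 -0.06371502  0.11523698] [-0.19921297  0.13097453 -0.77968494]
[(np.float32(39.65625), np.float64(0.0), np.float64(0.0010000000000000009)), (np.float32(40.453125), np.float64(0.0), np.float64(0.002)), (np.float32(41.15625), np.float64(0.0010000000000000009), np.float64(0.0010000000000000009)), (np.float32(41.703125), np.float64(-0.001), np.float64(0.002)), (np.float32(41.859375), np.float64(0.0010000000000000009), np.float64(0.002)), (np.float32(42.171875), np.float64(-0.001), np.float64(0.0010000000000000009))] 348.0
```

servo_tool(increments="-0.5 0 -0.0025 0 0; -0.5 0 -0.0025 -0.005 0; -0.5 0 -0.0025 -0.01 0; -0.5 0 -0.0025 -0.014 0; -0.5 0 -0.0025 -0.017 0")

```text
time_s: 7.38
ee_pos: [0.6258, -0.0662, 0.097]
orientation: [-0.0, 1.0, 0.019, -0.0]
wrist_force: [0.3, 0.6, -0.5]
grip_width: 0.0314
grip_force: 25.3
```

servo_tool(increments="-0.5 0 0 -0.004 0; -0.5 -0.0006 0 -0.008 0; -0.5 -0.0006 0 -0.011 0; -0.5 -0.0004 0 -0.014 0; -0.5 0 0 -0.017 0")

```text
time_s: 7.8
ee_pos: [0.6245, -0.0664, 0.0803]
orientation: [-0.0, 1.0, 0.018, -0.002]
wrist_force: [-8.2, 1.0, 3.8]
grip_width: 0.031
grip_force: 27.3
```

```bash
python3 chk.py h4 "[.64,-.06,.09]"
python3 - <<'E'
from h import *
im=cv2.imread("pics/h4_scene.png")
cv2.imwrite("pics/h4b.png",cv2.resize(im[232:288,232:304],None,fx=10,fy=10,interpolation=cv2.INTER_CUBIC));print(r.read_state()["wrist_force"])
E
```

```text
[ 0.6245 -0.0664  0.0803] yaw_y -87.8896645728134 0.03104491778124744
[-5.66943196 -0.73547796  2.08542538]
```

View pics/h4b.png

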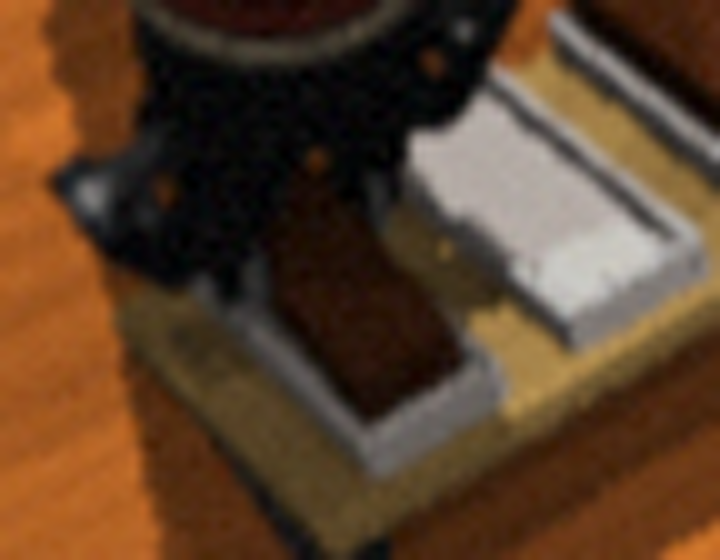

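servo_tool(increments="-0.5 -0.001 0 -0.003 0; -0.5 -0.001 0 -0.006 0; -0.5 -0.001 0 -0.008 0; -0.5 -0.0005 0 -0.01 0; -0.5 0 0 -0.01 0")

```text
time_s: 8.32
ee_pos: [0.6251, -0.0664, 0.0701]
orientation: [-0.0, 1.0, 0.019, -0.001]
wrist_force: [-7.6, -0.1, 4.0]
grip_width: 0.0313
grip_force: 28.2
```

servo_tool(increments="-0.5 0 0 0 0; -0.5 0 0 0 0; -0.3 0 0 0 0; -0.05 0 0 0 0; -0.05 0 0 0 0")

```text
time_s: 8.73
ee_pos: [0.6266, -0.0662, 0.0709]
orientation: [0.0, 1.0, 0.019, 0.0]
wrist_force: [0.0, 0.1, -0.5]
grip_width: 0.0405
grip_force: 0.0
```

servo_tool(increments="-0.05 0 0 0.012 0; -0.05 0 0 0.03 0; 0.1 0 0 0.06 0; 0.5 0 0 0.09 0; 1 0 0.01 0.12 0.05")

```text
time_s: 9.15
ee_pos: [0.626, -0.0587, 0.1934]
orientation: [0.001, 0.999, 0.036, 0.0]
wrist_force: [0.4, -0.9, 0.7]
grip_width: 0.0695
grip_force: 0.0
```

servo_tool(increments="1 -0.002 0.02 0 0.13; 1 -0.004 0.04 0 0.28; 1 -0.006 0.065 0 0.42; 1 -0.008 0.09 0 0.56; 1 -0.01 0.115 0 0.7")

```text
time_s: 9.57
ee_pos: [0.6164, 0.0598, 0.1922]
orientation: [0.0, 0.951, 0.31, 0.001]
wrist_force: [-0.4, 0.6, -1.4]
grip_width: 0.0857
grip_force: 0.0
```

servo_tool(increments="1 -0.002 0.025 0 0.14; 1 -0.004 0.05 0 0.28; 1 -0.006 0.08 0 0.42; 1 -0.008 0.11 0 0.56; 1 -0.01 0.14 0 0.7")

```text
time_s: 9.98
ee_pos: [0.6064, 0.2001, 0.1923]
orientation: [0.0, 0.831, 0.557, 0.001]
wrist_force: [0.5, -0.1, 0.3]
grip_width: 0.0857
grip_force: 0.0
```

servo_tool(increments="1 -0.002 0.03 0 0.14; 1 -0.004 0.06 0 0.28; 1 -0.006 0.09 0 0.42; 1 -0.008 0.12 0 0.56; 1 -0.012 0.143 0 0.7")

```text
time_s: 10.4
ee_pos: [0.594, 0.3447, 0.192]
orientation: [0.0, 0.648, 0.762, 0.001]
wrist_force: [-0.1, -0.0, -0.7]
grip_width: 0.0855
grip_force: 0.0
```

```bash
cat > fc.py <<'E'
from h import *
import sys
s=r.read_state();q=s["orientation"];print(np.round(s["ee_pos"],4),"tool y",np.degrees(2*np.arctan2(q[2],q[1]))-90)
im=r.camera("top");r.camera("scene")
I={"top":im.astype(int),"scene":r.camera("scene").astype(int)}
for c in I: cv2.imwrite(f"pics/fc_{sys.argv[1]}_{c}.png",I[c][:,:,::-1])
for c in I:
  for d in r.mark_of("block_1",c): print(c,round(d["conf"],2),w(c,d["xyz"]).round(4))
  for y in (.132,.066,0,-.066):
    m=comp(I[c].max(2)<105,c,[.62,y,.08])
    if 200<m.sum()<900: print(c,y,m.sum(),fit((.637,y,0.03),lambda p:box(p[0],p[1],.055,p[2],.11,.032,.014,.030,np.pi/6),[(c,m,win(c,[.63,y,.07]))]))
E
python3 fc.py 1
```

```text
[0.594  0.3447 0.192 ] tool y 9.277224794682581
top 0.89 [ 0.5451 -0.2177 -0.0033]
top 0.83 [0.6364 0.068  0.058 ]
top 0.8 [ 0.6197 -0.0685  0.0505]
top 0.7 [ 0.6364 -0.0056  0.0611]
top 0.69 [0.6316 0.1292 0.0521]
top 0.58 [ 0.7671  0.2427 -0.0048]
top 0.34 [0.6345 0.1311 0.0549]
top 0.066 390.0 (array([0.63612014, 0.06694061, 0.0229696 ]), np.float64(0.835472822189331))
top -0.066 354.0 (array([ 0.62077293, -0.06290672,  0.0855999 ]), np.float64(0.6888992190361023))
scene 0.95 [0.6348 0.0655 0.0571]
scene 0.9 [ 0.5503 -0.216   0.0014]
scene 0.79 [ 0.5985  0.3431 -0.0008]
scene 0.73 [0.6334 0.1344 0.0642]
scene 0.7 [ 0.6227 -0.0671  0.0554]
scene 0.59 [0.7688 0.2397 0.0025]
scene 0.066 365.0 (array([0.63959424, 0.06334321, 0.02511093]), np.float64(0.941050112247467))
scene -0.066 423.0 (array([ 0.63419458, -0.07064911,  0.02101159]), np.float64(0.8735367059707642))[ WARN:0@7.080] global loadsave.cpp:1063 imwrite_ Unsupported depth image for selected encoder is fallbacked to CV_8U.
```

Run:
```python
import cv2,numpy as np
a=cv2.imread("pics/fc_1_top.png");b=cv2.imread("pics/fc_1_scene.png")
cv2.imwrite("pics/v1.png",np.hstack([cv2.resize(a[140:205,285:355],(400,371),interpolation=2),cv2.resize(b[232:297,230:300],(400,371),interpolation=2)]))
```

```text
(no output)
```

View pics/v1.png

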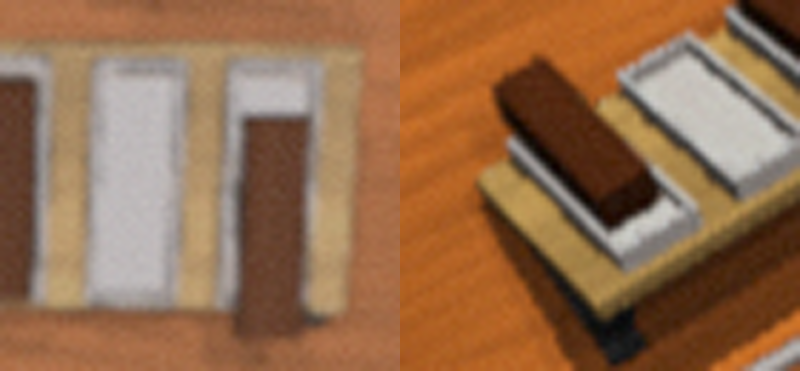

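servo_tool(increments="1 0 -0.002 -0.02 0.12; 1 0 -0.004 -0.045 0.24; 1 -0.0005 -0.004 -0.07 0.36; 1 -0.0005 -0.004 -0.095 0.482; 1 -0.0005 -0.004 -0.115 0.482")

```text
time_s: 11.07
ee_pos: [0.5941, 0.3355, 0.0748]
orientation: [0.0, 0.495, 0.869, -0.001]
wrist_force: [0.2, 0.1, -0.3]
grip_width: 0.0854
grip_force: 0.0
```

servo_tool(increments="1 0 0 -0.02 0; 1 0 0 -0.04 0; 1 0 0 -0.055 0; 1 0 0 -0.063 0; 1 0 0 -0.063 0")

```text
time_s: 11.48
ee_pos: [0.5931, 0.3363, 0.0114]
orientation: [-0.0, 0.496, 0.868, -0.001]
wrist_force: [-0.3, 0.4, 0.3]
grip_width: 0.0854
grip_force: 0.0
```

servo_tool(increments="0.5 0 0 0 0; -0.5 0 0 0 0; -0.5 0 0 0 0; -0.5 0 0 0 0; -0.5 0 0 0 0", force=25)

```text
time_s: 11.9
ee_pos: [0.5943, 0.3381, 0.0141]
orientation: [0.0, 0.496, 0.869, 0.001]
wrist_force: [0.6, -0.7, 3.3]
grip_width: 0.0312
grip_force: 25.5
```

servo_tool(increments="-0.5 0 0 0.02 0; -0.5 0 0 0.05 0; -0.5 0 0 0.09 0.05; -0.5 0 -0.01 0.13 0.12; -0.5 0.002 -0.03 0.16 0.22")

```text
time_s: 12.32
ee_pos: [0.5951, 0.3109, 0.1765]
orientation: [0.0, 0.416, 0.909, 0.002]
wrist_force: [1.0, -0.5, 0.6]
grip_width: 0.0312
grip_force: 25.1
```

servo_tool(increments="-0.5 0.003 -0.03 0 0.12; -0.5 0.006 -0.06 0 0.24; -0.5 0.009 -0.095 0 0.36; -0.5 0.012 -0.13 0 0.47; -0.5 0.015 -0.16 0 0.57")

```text
time_s: 12.73
ee_pos: [0.6106, 0.145, 0.1734]
orientation: [0.0, 0.205, 0.979, -0.0]
wrist_force: [1.2, -1.0, -0.3]
grip_width: 0.0316
grip_force: 25.1
```

servo_tool(increments="-0.5 0.003 -0.03 0 0.12; -0.5 0.006 -0.06 0 0.24; -0.5 0.01 -0.095 0 0.36; -0.5 0.013 -0.125 0 0.47; -0.5 0.016 -0.148 0 0.568")

```text
time_s: 13.15
ee_pos: [0.6265, -0.0039, 0.1734]
orientation: [0.0, -0.016, 1.0, -0.0]
wrist_force: [0.4, -0.8, -0.8]
grip_width: 0.0311
grip_force: 25.1
```

servo_tool(increments="-0.5 0 0 -0.01 0; -0.5 0 0 -0.02 0; -0.5 0 0 -0.035 0; -0.5 0 0 -0.045 0; -0.5 0 0 -0.05 0")

```text
time_s: 13.57
ee_pos: [0.6255, 0.0012, 0.1208]
orientation: [-0.001, -0.015, 1.0, 0.0]
wrist_force: [-0.0, -0.9, -0.8]
grip_width: 0.0314
grip_force: 25.1
```

servo_tool(increments="-0.5 0 0 0 0; -0.5 0 0 0 0; -0.5 0 0 0 0; -0.5 0 0 0 0; -0.5 0 0 0 0")

```text
time_s: 13.98
ee_pos: [0.6271, -0.0002, 0.1237]
orientation: [0.001, -0.015, 1.0, 0.0]
wrist_force: [0.2, -0.2, -0.4]
grip_width: 0.0311
grip_force: 25.1
```

Run:
```python
from h import *
im=r.camera("scene");cv2.imwrite("pics/k1_scene.png",im[:,:,::-1]);s=r.read_state();e=s["ee_pos"];q=s["orientation"];print(e,np.degrees(2*np.arctan2(q[2],q[1]))-90)
I=im.astype(int); m=(I.max(2)<75)&(I[:,:,0]>I[:,:,2]+12)
m=comp(m,"scene",[.665,0,.128])
x,y,ww,hh=win("scene",[.66,0,.1],20)
def cost(p):
    k=8;a=np.zeros((hh*k,ww*k),np.uint8)
    cv2.fillConvexPoly(a,hull("scene",box(p[0],p[1],e[2]-.014,.03,.11,.032,0.001,.026),k)-np.array([x*k,y*k],np.int32),1)
    a=cv2.resize(a.astype(np.float32),(ww,hh),interpolation=cv2.INTER_AREA)
    cut=proj("scene",[.64,0,.12])[1]-y
    b=m[y:y+hh,x:x+ww]; return np.abs(a-b)[int(cut):].sum()
from itertools import product
R=sorted((cost((e[0]+dx,e[1]+dy)),dx,dy) for dx,dy in product(np.arange(-.008,.009,.001),repeat=2))
print(np.round(R[:6],3), m.sum())
```

```text
[ 6.26984803e-01 -2.05713061e-04  1.23559832e-01] 91.68351245034029
[[ 4.2266e+01 -8.0000e-03  1.0000e-03]
 [ 4.2469e+01 -8.0000e-03  2.0000e-03]
 [ 4.4375e+01 -7.0000e-03  1.0000e-03]
 [ 4.4609e+01 -7.0000e-03  2.0000e-03]
 [ 4.5234e+01 -8.0000e-03  0.0000e+00]
 [ 4.6859e+01 -6.0000e-03  2.0000e-03]] 295.0
```

Run:
```python
from h import *
im=cv2.imread("pics/k1_scene.png")
u,v=proj("scene",[.65,0,.09]).astype(int); o=np.array([u-36,v-28])
big=cv2.resize(im[v-28:v+28,u-36:u+36],None,fx=10,fy=10,interpolation=cv2.INTER_CUBIC)
f=lambda q:((proj("scene",q)-o+.5)*10).astype(int).tolist()
for q in box(.627,-.0002,.1095,.03,.11,.032,0,.026)[4:]: cv2.circle(big,f(q),4,(0,255,0),1)
for q in box(.6392,-.0001,.055,.03,.115,.037,.004,.014,np.pi/6): cv2.circle(big,f(q),4,(255,255,0),1)
cv2.imwrite("pics/k1b.png",big)
```

```text
(no output)
```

View pics/k1b.png

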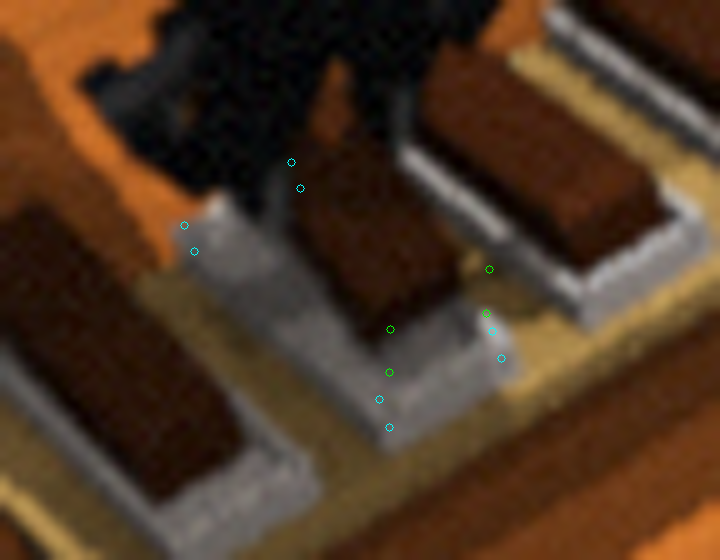

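servo_tool(increments="-0.5 0.003 0 0 0; -0.5 0.0066 0 -0.005 0; -0.5 0.0066 0 -0.012 0; -0.5 0.0066 0 -0.018 0; -0.5 0.0066 0 -0.024 0")

```text
time_s: 14.45
ee_pos: [0.6329, -0.0003, 0.0977]
orientation: [-0.001, -0.015, 1.0, -0.0]
wrist_force: [-0.0, 0.4, -0.5]
grip_width: 0.0313
grip_force: 25.1
```

servo_tool(increments="-0.5 0 0 -0.003 0; -0.5 0 0 -0.006 0; -0.5 -0.0005 0 -0.009 0; -0.5 -0.001 0 -0.012 0; -0.5 -0.001 0 -0.014 0")

```text
time_s: 14.87
ee_pos: [0.6309, -0.0005, 0.0846]
orientation: [-0.001, -0.015, 1.0, -0.0]
wrist_force: [-7.2, -0.0, 6.4]
grip_width: 0.0314
grip_force: 27.4
```

servo_tool(increments="-0.5 0.0005 0 -0.002 0; -0.5 0.001 0 -0.005 0; -0.5 0.002 0 -0.008 0; -0.5 0.003 0 -0.01 0; -0.5 0.004 0 -0.011 0")

```text
time_s: 15.28
ee_pos: [0.6336, -0.0004, 0.0736]
orientation: [-0.003, -0.015, 1.0, 0.0]
wrist_force: [-18.9, -0.1, 20.0]
grip_width: 0.0317
grip_force: 31.8
```

servo_tool(increments="-0.5 0 0 0 0; -0.5 0 0 0 0; -0.5 0 0 0 0; -0.5 0 0 0 0; -0.5 0 0 0 0")

```text
time_s: 15.7
ee_pos: [0.6335, -0.0005, 0.0737]
orientation: [-0.003, -0.015, 1.0, 0.0]
wrist_force: [-13.7, -0.3, 9.9]
grip_width: 0.0311
grip_force: 30.7
```

Run:
```python
from h import *
im=r.camera("scene")[:,:,::-1].copy();cv2.imwrite("pics/k2_scene.png",im);s=r.read_state();e=s["ee_pos"];print(e,s["wrist_force"])
u,v=proj("scene",[.65,0,.09]).astype(int); o=np.array([u-36,v-28])
big=cv2.resize(im[v-28:v+28,u-36:u+36],None,fx=10,fy=10,interpolation=cv2.INTER_CUBIC)
f=lambda q:((proj("scene",q)-o+.5)*10).astype(int).tolist()
for q in box(.6372,-.0002,.0585,.03,.11,.032,0,.026,np.pi/6): cv2.circle(big,f(q),4,(0,255,0),1)
cv2.imwrite("pics/k2b.png",big)
```

```text
[ 6.33548805e-01 -4.52143241e-04  7.37030441e-02] [-14.2148335    0.1318709   10.41174163]
```

servo_tool(increments="-0.5 0 0 0 0; -0.3 0 0 0.001 0; -0.05 0 0 0.001 0; -0.05 0 0 0.001 0; -0.05 0 0 0.001 0")

```text
time_s: 16.17
ee_pos: [0.6365, -0.0002, 0.0749]
orientation: [0.0, -0.015, 1.0, -0.0]
wrist_force: [-0.2, 0.3, -0.4]
grip_width: 0.0406
grip_force: 0.0
```

servo_tool(increments="-0.05 0 0 0.012 0; -0.05 0 0 0.03 0; -0.05 -0.01 0 0.06 0; -0.05 -0.05 0 0.08 0; -0.05 -0.09 -0.005 0.09 0")

```text
time_s: 16.58
ee_pos: [0.5504, -0.0042, 0.1673]
orientation: [0.002, -0.015, 1.0, 0.0]
wrist_force: [0.0, 0.6, 0.6]
grip_width: 0.0406
grip_force: 0.0
```

servo_tool(increments="-1 -0.03 -0.01 0 0; -1 -0.05 -0.03 0 0; -1 -0.05 -0.06 0 0; -1 -0.05 -0.06 0 0; -1 -0.05 -0.06 0 0")

```text
time_s: 17.0
ee_pos: [0.4992, -0.0666, 0.1655]
orientation: [0.001, -0.013, 1.0, 0.0]
wrist_force: [-0.1, 0.8, -0.2]
grip_width: 0.0004
grip_force: 0.0
```

```bash
cat > fp.py <<'E'
from h import *
import sys
s=r.read_state();print(np.round(s["ee_pos"],4),s["grip_width"])
im=r.camera("scene")[:,:,::-1].copy();cv2.imwrite(f"pics/fp_{sys.argv[1]}.png",im);I=im.astype(int)
for d in r.mark_of("block_1","scene"):
    p=w("scene",d["xyz"])
    if .58<p[0]<.68 and p[2]>.03: print(p.round(4))
for y in (.132,.066,0,-.066):
    m=comp(I.max(2)<105,"scene",[.63,y,.08])
    print(y,m.sum())
    if 200<m.sum()<900:
        wn=win("scene",[.63,y,.07])
        g=lambda p:-iou("scene",box(.637+p[0]*np.cos(np.pi/6),y+p[1],.055+p[0]/2,.03,.11,.032,.004+p[2]*0+0,.030+p[2]*0,np.pi/6+p[2]),m,wn)
        print(y,"seat-visible",[ (round(-b.fun,3),b.x.round(4)) for b in [minimize(lambda p:-iou("scene",box(.637+p[0]*.866,y+p[1],.055+p[0]*.5,.03,.11,.032,.014,.030,np.pi/6),m,wn),[0,0],method="Nelder-Mead",options=dict(initial_simplex=[[-.015,-.003],[.004,-.003],[0,.004]]))]])
E
python3 fp.py 1
```

```text
[ 0.4992 -0.0666  0.1655] 0.0003693723306630385
[ 0.6176 -0.0683  0.0541]
[0.6357 0.1332 0.0636]
[0.6318 0.0656 0.0591]
[ 0.6397 -0.0045  0.058 ]
0.132 360.0
0.132 seat-visible [(np.float64(0.946), array([ 0.0006, -0.0026]))]
0.066 364.0
0.066 seat-visible [(np.float64(0.942), array([ 0.0036, -0.0032]))]
0 367.0
0 seat-visible [(np.float64(0.945), array([ 0.0072, -0.0044]))]
-0.066 56359.0
```

servo_tool(increments="-1 0.01 0 -0.025 0; -1 0.02 0 -0.05 0; -1 0.03 0 -0.08 0; -1 0.036 0 -0.105 0; -1 0.036 0 -0.116 0")

```text
time_s: 17.52
ee_pos: [0.5345, -0.0634, 0.045]
orientation: [-0.002, -0.016, 1.0, -0.0]
wrist_force: [-1.3, 0.5, 0.4]
grip_width: 0.0001
grip_force: 0.0
```

servo_tool(increments="-1 0 0 0 0; -1 0.006 0 -0.001 0; -1 0.01 0 -0.002 0; -1 0.013 0 -0.002 0; -1 0.016 0 -0.002 0")

```text
time_s: 17.93
ee_pos: [0.5512, -0.0649, 0.0475]
orientation: [-0.0, -0.015, 1.0, 0.0]
wrist_force: [-9.1, -0.9, 6.0]
grip_width: -0.0001
grip_force: 4.1
```

servo_tool(increments="-1 0.003 0 0 0; -1 0.006 0 0 0; -1 0.009 0 0 0; -1 0.012 0 0 0; -1 0.015 0 0 0")

```text
time_s: 18.35
ee_pos: [0.5633, -0.0652, 0.0468]
orientation: [-0.003, -0.014, 1.0, 0.0]
wrist_force: [-22.3, 0.7, 18.0]
grip_width: -0.0001
grip_force: 11.7
```

```bash
python3 fp.py 2
python3 - <<'E'
from h import *
im=cv2.imread("pics/fp_2.png")
u,v=proj("scene",[.62,-.05,.07]).astype(int)
cv2.imwrite("pics/v2.png",cv2.resize(im[v-35:v+35,u-40:u+40],None,fx=9,fy=8.5,interpolation=cv2.INTER_CUBIC))
E
```

```text
[ 0.5633 -0.0652  0.0468] -8.43325130961071e-05
[0.6354 0.0634 0.0579]
[0.6337 0.1352 0.0614]
[ 0.6337 -0.0677  0.0619]
0.132 360.0
0.132 seat-visible [(np.float64(0.944), array([ 0.0008, -0.003 ]))]
0.066 373.0
0.066 seat-visible [(np.float64(0.945), array([ 0.0034, -0.0036]))]
0 58763.0
-0.066 58763.0
```

View pics/v2.png

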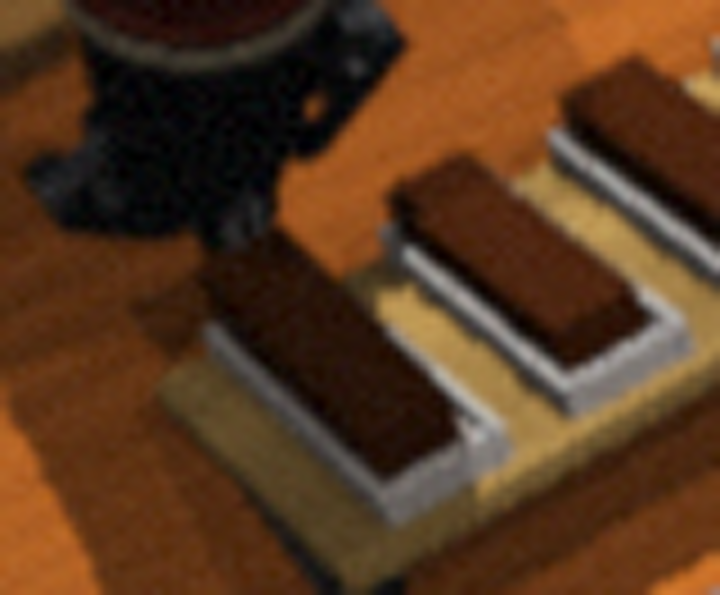

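servo_tool(increments="-1 -0.006 0 0 0; -1 -0.012 0 0 0; -1 -0.014 -0.001 0.02 0; -1 -0.012 -0.001 0.045 0; -1 0 -0.001 0.055 0")

```text
time_s: 18.87
ee_pos: [0.5656, -0.0664, 0.1044]
orientation: [0.001, -0.014, 1.0, 0.0]
wrist_force: [2.3, -0.3, 1.2]
grip_width: 0.0004
grip_force: 0.0
```

servo_tool(increments="-1 0.01 0 0 0; -1 0.02 0 0 0; -1 0.025 0 0 0; -1 0.025 0 -0.008 0; -1 0.025 0 -0.014 0")

```text
time_s: 19.28
ee_pos: [0.5903, -0.066, 0.0854]
orientation: [-0.001, -0.015, 1.0, -0.0]
wrist_force: [-0.6, 0.2, 0.1]
grip_width: 0.0003
grip_force: 0.0
```

```bash
python3 fp.py 3
```

```text
[ 0.5903 -0.066   0.0854] 0.0002899283167032311
[0.635  0.1297 0.0614]
[0.6331 0.0638 0.0571]
[ 0.6379 -0.0061  0.0556]
[ 0.6365 -0.0662  0.0594]
0.132 361.0
0.132 seat-visible [(np.float64(0.947), array([ 0.0005, -0.0028]))]
0.066 371.0
0.066 seat-visible [(np.float64(0.945), array([ 0.0034, -0.0035]))]
0 58832.0
-0.066 58832.0
```

servo_tool(increments="-1 0 0 -0.005 0; -1 0 0 -0.01 0; -1 0 0 -0.014 0; -1 0 0 -0.018 0; -1 0 0 -0.02 0")

```text
time_s: 19.8
ee_pos: [0.5906, -0.0659, 0.0666]
orientation: [-0.0, -0.015, 1.0, -0.0]
wrist_force: [0.0, -0.1, 0.5]
grip_width: 0.0004
grip_force: 0.0
```

servo_tool(increments="-1 0 0 -0.001 0; -1 0 0 -0.001 0; -1 0 0 0 0; -1 0 0 0 0; -1 0 0 0 0")

```text
time_s: 20.22
ee_pos: [0.5913, -0.066, 0.0676]
orientation: [0.0, -0.015, 1.0, -0.0]
wrist_force: [-0.5, 0.8, -0.8]
grip_width: -0.0002
grip_force: 0.0
```

servo_tool(increments="-1 0 0 0.02 0; -1 0 0 0.05 0; -1 0 -0.01 0.09 -0.1; -1 -0.03 -0.02 0.12 -0.24; -1 -0.05 -0.03 0.15 -0.38")

```text
time_s: 20.63
ee_pos: [0.5402, -0.0963, 0.2186]
orientation: [-0.0, 0.137, 0.991, -0.0]
wrist_force: [0.8, -0.8, 0.1]
grip_width: 0.0
grip_force: 0.0
```

servo_tool(increments="-0.5 -0.02 -0.02 0 -0.14; 0 -0.04 -0.04 0 -0.28; 0.2 -0.06 -0.06 0 -0.42; 0.2 -0.08 -0.08 0 -0.55; 0.2 -0.09 -0.1 0 -0.69")

```text
time_s: 21.05
ee_pos: [0.4489, -0.1971, 0.2176]
orientation: [0.0, 0.397, 0.918, 0.0]
wrist_force: [1.8, -0.0, -0.2]
grip_width: 0.0511
grip_force: 0.0
```

```bash
python3 fp.py 4
cat > lv.py <<'E'
from h import *
import sys
from scipy.optimize import least_squares
src={"top":sys.argv[1],"scene":sys.argv[2]}
def pt(p,R,j,y):  # control-plane point
    a=p-.8 if False else j-.8
    return np.array([p[0]+R*np.sin(a)*np.cos(p[2])-y*np.sin(p[2]),p[1]+R*np.sin(a)*np.sin(p[2])+y*np.cos(p[2]),.05+R*np.cos(a)])
obs=[]
for c in src:
    I=cv2.imread(src[c]).astype(int); b,g,rd=I[:,:,0],I[:,:,1],I[:,:,2]
    u,v=proj(c,[.507,-.36,.08]).astype(int)
    x0,y0=u-45,v-45
    y=np.zeros(b.shape,bool); y[v-45:v+45,u-45:u+45]=((rd-b>55)&(g>rd*.62)&(rd<235))[v-45:v+45,u-45:u+45]
    d=np.zeros(b.shape,bool); d[v-45:v+45,u-45:u+45]=(I.max(2)<48)[v-45:v+45,u-45:u+45]
    for nm,m in(("yel",y),("dark",d)):
        n,l,st,ce=cv2.connectedComponentsWithStats(m.astype(np.uint8))
        for k in range(1,n):
            if st[k][4]>=6: print(c,nm,st[k],ce[k].round(2))
E
python3 lv.py pics/top0.png pics/scene0.png
```

```text
[ 0.4489 -0.1971  0.2176] 0.05110056080194789
[ 0.6413 -0.0031  0.0544]
[0.6357 0.0647 0.0571]
[0.6343 0.1317 0.0627]
[ 0.6365 -0.0667  0.0557]
0.132 362.0
0.132 seat-visible [(np.float64(0.944), array([ 0.0005, -0.0028]))]
0.066 370.0
0.066 seat-visible [(np.float64(0.943), array([ 0.004 , -0.0034]))]
0 366.0
0 seat-visible [(np.float64(0.943), array([ 0.0072, -0.0044]))]
-0.066 410.0
-0.066 seat-visible [(np.float64(0.833), array([ 0.0106, -0.0049]))]
top yel [ 396  176   90   90 6331] [442.53 220.06]
top dark [445 233  13   8  74] [450.39 236.23]
scene yel [154 264  18  18  18] [162.5 272.5]
scene yel [138 285  10   6  30] [142.63 287.2 ]
scene dark [127 247  12  12  86] [132.78 252.42]
scene dark [146 273   2   4   6] [146.5 274.5]
scene dark [148 275  13  12  61] [153.61 280.39]
scene dark [157 284  19  19 130] [166.22 293.72]
scene dark [187 310   4  10  36] [188.64 314.72]
```

```bash
cat > lf.py <<'E'
from h import *
from scipy.optimize import least_squares
def ct(p,X,Y,Z): return np.array([p[0]+X*np.cos(p[2])-Y*np.sin(p[2]),p[1]+X*np.sin(p[2])+Y*np.cos(p[2]),Z])
def pol(p,R,j,y): return ct(p,R*np.sin(j-.8),y,.05+R*np.cos(j-.8))
def bar(p,r0):  # pointer bar box corners
    a=p[4]-.8; out=[]
    for R,hw in((r0,.0045),(.073,.0035)):
        for s in(-1,1):
            for y in(-.033,-.041): out.append(ct(p,R*np.sin(a)+s*hw*np.cos(a),y,.05+R*np.cos(a)-s*hw*np.sin(a)))
    return out
def yel(path,c):
    I=cv2.imread(path).astype(int); b,g,rd=I[:,:,0],I[:,:,1],I[:,:,2]
    u,v=proj(c,[.555,-.375,.107]).astype(int); h=7
    # yellowness: background wood has g/r ~? brass greener
    return u,v,I[v-h:v+h+1,u-h:u+h+1]
if __name__=="__main__":
    for c in("top","scene"):
        u,v,I=yel(f"pics/{c}0.png",c); print(c,u-7,v-7)
        print(((I[:,:,1]/(I[:,:,2]+1))*100).astype(int)); 
    m=least_squares
    G={"scene":(132.78,252.42),"top":(450.39,236.23)}
    K=[("scene",-.05,.03,(150.7,262.1)),("scene",.05,.03,(172.1,282.1)),("top",.05,.03,(418,210.5)),("top",-.05,.03,(425,243.8))]
    PT=[("scene",(142.63,287.2)),("top",(449.5,204.5))]
    def res(p):
        R=[]
        for c in G: R+=list((proj(c,pol(p,.1,p[3],0))-G[c])/.6)
        for c,X,Y,q in K: R+=list((proj(c,ct(p,X,Y,.045))-q)/1.5)
        for c,q in PT: R+=list((proj(c,pol(p,.065,p[4],-.037))-q)/.8)
        return R+[(p[0]-.5073)/.004,(p[1]+.3478)/.004]
    s=least_squares(res,[.507,-.347,.22,.25,1.4]);print(s.x.round(4),np.round(s.fun,2));np.save("p.npy",s.x)
    print("grip",pol(s.x,.1,s.x[3],0),"goal",pol(s.x,.1,s.x[4],0))
    for c in("top","scene"): print(c,[proj(c,q).round(1).tolist() for q in bar(s.x,.056)])
E
python3 lf.py
```

```text
top 442 194
[[62 62 63 64 62 62 65 62 65 65 64 65 64 64 62]
 [63 63 65 63 66 62 63 64 64 65 64 63 62 65 66]
 [64 63 64 63 64 64 63 63 64 63 64 64 62 64 63]
 [64 63 65 64 63 61 62 62 63 64 62 62 63 64 62]
 [62 63 62 62 65 64 63 65 64 64 64 65 62 63 62]
 [64 63 65 63 63 62 62 63 63 65 64 62 63 64 65]
 [62 64 65 63 61 64 65 65 67 65 62 62 66 64 65]
 [67 65 63 64 66 65 66 69 71 67 65 64 61 63 64]
 [73 69 65 64 62 63 71 72 75 72 65 64 64 64 63]
 [84 75 69 65 62 65 72 77 76 70 65 63 64 63 62]
 [88 85 75 70 67 64 70 76 76 71 65 65 64 63 64]
 [91 84 86 80 73 75 75 75 75 71 65 64 63 65 64]
 [92 88 90 88 86 85 78 74 75 71 65 64 62 66 62]
 [89 89 93 91 92 88 84 78 73 65 65 60 64 62 63]
 [84 85 86 89 94 92 87 77 71 66 65 63 64 63 64]]
scene 138 281
[[ 84  90  92  98 100  99  98 100  93  95  94  96  95 100 100]
 [ 66  93  93  91 100 100 101 100 101 102  93  93 100 103 119]
 [ 61  81  87 100 101 100  98 101  97 102  95 105 110 118  94]
 [ 49  64  76  87  91 100 100 101 101 102  93  96 107  61 100]
 [ 53  63  72  69  77  65  78  94  97  96  96 100 107 105 102]
 [ 59  66  67  70  68  69  68  78  89 
[... 399 characters left out ...]
96]
 [ 54  53  56  47  53  52  54  50  55  56  73  91  98  91  93]
 [ 53  55  50  53  53  48  51  52  50  52  60  78  88  90  92]
 [ 54  53  53  54  50  55  52  54  47  51  53  60  76  90  96]]
[ 0.506  -0.3495  0.2282  0.2752  1.3587] [ 0.81 -1.01  1.25 -0.05 -0.19 -1.69  0.28  0.51 -0.56 -1.5   0.94 -0.46
  1.75 -0.42  1.71  0.05 -0.33 -0.43]
grip [ 0.45715958 -0.36085901  0.13654121] goal [ 0.55759958 -0.3375359   0.13479582]
top [[449.5, 208.3], [452.4, 207.8], [447.9, 206.0], [450.8, 205.5], [450.7, 203.6], [453.6, 203.1], [449.5, 201.8], [452.4, 201.3]]
scene [[143.8, 284.5], [141.3, 286.5], [146.0, 287.1], [143.5, 289.1], [144.8, 284.9], [142.3, 286.9], [146.5, 286.9], [144.0, 289.0]]
```

servo_tool(increments="0.2 0.001 -0.03 0 -0.13; 0.2 0.003 -0.065 0 -0.27; 0.2 0.005 -0.1 0 -0.4; 0.2 0.007 -0.135 -0.01 -0.54; 0.2 0.008 -0.163 -0.03 -0.67", force=20)

```text
time_s: 21.57
ee_pos: [0.4605, -0.362, 0.1893]
orientation: [0.003, 0.621, 0.783, 0.0]
wrist_force: [1.4, 0.2, 0.4]
grip_width: 0.051
grip_force: 0.0
```

servo_tool(increments="0.2 0 0 -0.01 0; 0.2 0 0 -0.02 0; 0.2 0 0 -0.03 0; 0.2 0 0 -0.03 0; 0.2 0 0 -0.03 0")

```text
time_s: 21.98
ee_pos: [0.4595, -0.3575, 0.1572]
orientation: [-0.0, 0.619, 0.786, 0.0]
wrist_force: [0.2, 0.3, 0.6]
grip_width: 0.0512
grip_force: 0.0
```

servo_tool(increments="0.2 -0.0015 -0.001 -0.008 0; 0.2 -0.003 -0.0025 -0.016 0; 0.2 -0.003 -0.0025 -0.023 0; 0.2 -0.003 -0.0025 -0.03 0; 0.2 -0.003 -0.0025 -0.03 0")

```text
time_s: 22.4
ee_pos: [0.4553, -0.3608, 0.1256]
orientation: [-0.001, 0.62, 0.785, -0.0]
wrist_force: [-1.0, 0.5, -0.6]
grip_width: 0.0515
grip_force: 0.0
```

servo_tool(increments="0.2 0 0 0 0; -0.6 0 0 0 0; -0.6 0 0 0 0; -0.6 0 0 0 0; -0.6 0 0 0 0")

```text
time_s: 22.82
ee_pos: [0.4564, -0.3616, 0.1277]
orientation: [0.0, 0.62, 0.785, 0.0]
wrist_force: [0.7, -0.4, 1.1]
grip_width: 0.0232
grip_force: 20.6
```

servo_tool(increments="-0.6 0 0 0 0; -0.6 0 0 0 0; -0.6 0 0 0 0; -0.6 0 0 0 0; -0.6 0 0 0 0")

```text
time_s: 23.23
ee_pos: [0.4563, -0.3616, 0.1276]
orientation: [0.0, 0.62, 0.785, 0.0]
wrist_force: [1.3, -0.6, 4.4]
grip_width: 0.0234
grip_force: 20.9
```

servo_tool(increments="-0.6 0.0097 0.0023 0.0054 0; -0.6 0.0205 0.0048 0.0098 0; -0.6 0.0312 0.0073 0.0128 0; -0.6 0.0409 0.0095 0.0143 0; -0.6 0.0511 0.0119 0.0149 0")

```text
time_s: 23.65
ee_pos: [0.5061, -0.3498, 0.1421]
orientation: [-0.001, 0.62, 0.784, -0.001]
wrist_force: [-4.0, -1.3, -0.1]
grip_width: 0.0235
grip_force: 21.0
```

servo_tool(increments="-0.6 0.0097 0.0023 -0.0005 0; -0.6 0.0195 0.0045 -0.002 0; -0.6 0.0292 0.0068 -0.0046 0; -0.6 0.037 0.0086 -0.0075 0; -0.6 0.0438 0.0102 -0.0107 0")

```text
time_s: 24.07
ee_pos: [0.5517, -0.339, 0.1309]
orientation: [-0.0, 0.62, 0.785, -0.0]
wrist_force: [-2.9, -0.1, 3.5]
grip_width: 0.023
grip_force: 21.2
```

servo_tool(increments="-0.6 0 0 0 0; -0.6 0 0 0 0; -0.6 0 0 0 0; -0.6 0 0 0 0; -0.6 0 0 0 0")

```text
time_s: 24.48
ee_pos: [0.5509, -0.3391, 0.1312]
orientation: [0.0, 0.62, 0.785, 0.0]
wrist_force: [2.3, -0.6, -6.6]
grip_width: 0.0232
grip_force: 20.5
```

servo_tool(increments="-0.6 0 0 0 0; 0.2 0 0 0 0; 0.2 0 0 0 0; 0.2 0 0 0 0; 0.2 0 0 0 0")

```text
time_s: 24.9
ee_pos: [0.5509, -0.3395, 0.1319]
orientation: [0.0, 0.62, 0.785, 0.0]
wrist_force: [0.4, 0.6, 0.4]
grip_width: 0.051
grip_force: 0.0
```

servo_tool(increments="0.2 0 0 0.03 0; 0.2 0 0 0.06 0; 0.2 -0.02 0.02 0.09 0; 0.2 -0.06 0.05 0.11 0; 0.2 -0.1 0.08 0.11 0")

```text
time_s: 25.32
ee_pos: [0.4672, -0.2721, 0.2428]
orientation: [0.002, 0.62, 0.784, 0.0]
wrist_force: [-0.8, -0.2, 1.4]
grip_width: 0.0508
grip_force: 0.0
```

servo_tool(increments="0.2 -0.02 0.03 0 0; 0.2 -0.03 0.06 0 0; 0.2 -0.04 0.09 0 0; 0.2 -0.04 0.12 0 0; 0.2 -0.04 0.14 0 0")

```text
time_s: 25.73
ee_pos: [0.4261, -0.1286, 0.2406]
orientation: [0.0, 0.619, 0.785, 0.001]
wrist_force: [1.5, 0.9, -0.1]
grip_width: 0.0511
grip_force: 0.0
```

```bash
python3 - <<'E'
from lf import *
for c in("top","scene"):
    im=r.camera(c)[:,:,::-1].copy(); cv2.imwrite(f"pics/L1_{c}.png",im); I=im.astype(int)
    for n in("lever_grip","pointer_tip"):
        for d in r.mark_of(n,c):
            p=w(c,d["xyz"])
            if abs(p[0]-.52)<.09 and abs(p[1]+.36)<.05: print(c,n,round(d["conf"],2),p.round(4),proj(c,p).round(1))
    m=np.zeros(I.shape[:2],np.uint8);u,v=proj(c,[.54,-.35,.1]).astype(int);m[v-25:v+25,u-25:u+25]=(I.max(2)<48)[v-25:v+25,u-25:u+25]
    n,l,st,ce=cv2.connectedComponentsWithStats(m)
    for k in range(1,n):
        if st[k][4]>10: print(c,"dark",st[k],ce[k].round(2))
    x,y=proj(c,[.555,-.372,.107]).astype(int)
    J=I[y-8:y+9,x-9:x+9]; print(c,x-9,y-8); print((J[:,:,1]/(J[:,:,2]+1)*100).astype(int)); print(J[:,:,2])
E
python3 fp.py 5
```

```text
top 439 193
[[55 56 51 54 54 53 55 56 52 50 51 58 56 54 52 56 57 54]
 [57 51 55 60 52 57 55 53 55 53 58 56 53 58 56 50 55 54]
 [57 58 54 53 57 53 50 56 53 53 55 50 55 53 54 54 54 55]
 [53 56 56 60 57 56 57 53 57 55 52 51 53 54 53 55 54 55]
 [56 56 57 57 56 55 55 52 56 56 56 57 54 52 56 54 55 55]
 [55 54 54 58 56 58 59 56 58 57 58 59 53 58 56 53 58 54]
 [53 53 51 55 54 57 53 57 54 55 55 60 60 58 53 54 56 55]
 [55 55 59 57 54 57 56 58 55 56 57 53 58 57 54 58 52 55]
 [56 56 56 60 56 53 53 54 56 57 56 53 56 56 56 55 57 53]
 [53 59 54 55 58 57 56 55 54 56 52 55 55 55 52 57 56 55]
 [54 57 55 56 57 56 55 52 60 54 57 56 54 59 54 56 53 55]
 [56 57 57 54 58 57 56 55 56 54 56 53 56 54 57 55 55 58]
 [55 54 51 56 56 54 53 56 53 54 54 49 56 54 58 55 56 54]
 [58 52 57 48 53 55 55 58 56 55 53 55 56 54 50 54 55 55]
 [58 52 56 57 56 56 56 52 55 54 56 55 56 57 55 52 52 55]
 [52 55 56 56 54 57 54 55 53 57 55 51 57 54 52 54 57 55]
 [54 54 52 55 55 53 54 55 53 53 54 56 49 56 54 51 51 55]]
[[112 112 109 112 108 108 112 111 108 105 109 110 108 109 109 109 107 106]
 [116 112 109 114 109 111 112 108 111 112 1
[... 3764 characters left out ...]
 126 114 114 139]
 [160 129  89  73  75  74  81  87  84  64  55  59  59  77 102 110 131 163]
 [167 157 107  75  79  81  83  80  82  76  64  60  56  64  77 100 117 156]
 [174 164 132  95  75  73  82  82  83  82  79  72  64  58  60  74  95 117]]
[ 0.4267 -0.1323  0.2402] 0.05143776902078659
[ 0.6373 -0.0661  0.0607]
[0.6352 0.1314 0.0625]
[ 0.6379 -0.0032  0.0563]
[0.6335 0.0673 0.06  ]
0.132 364.0
0.132 seat-visible [(np.float64(0.946), array([ 0.0003, -0.0027]))]
0.066 371.0
0.066 seat-visible [(np.float64(0.943), array([ 0.0038, -0.0034]))]
0 367.0
0 seat-visible [(np.float64(0.945), array([ 0.0072, -0.0044]))]
-0.066 418.0
-0.066 seat-visible [(np.float64(0.84), array([ 0.0107, -0.0048]))]
```

Run:
```python
from lf import *
p=np.load("p.npy")
print("hub",[proj("scene",ct(p,0,y,.05)).round(1) for y in(-.032,-.041,-.06)],"tip range",[(j,proj("scene",pol(p,.073,j,-.037)).round(1),proj("scene",pol(p,.056,j,-.037)).round(1)) for j in(1.2,1.3,1.4,1.5,1.6)])
I=cv2.imread("pics/fp_5.png").astype(int)
for y in(.066,0,-.066):
    m=comp(I.max(2)<105,"scene",[.63,y,.08]).astype(np.uint8)
    c=max(cv2.findContours(m,0,2)[0],key=cv2.contourArea);q=cv2.minAreaRect(c);print(y,q,I[m>0].mean(0).round(),I[m>0].max(1).std().round(1))
    q0=proj("scene",[.637,y,.07]); print((cv2.boxPoints(q)-q0).round(1).tolist())
    for th in(60,70,80,90): print(th,int((comp(I.max(2)<th,"scene",[.63,y,.08])).sum()),end=" ")
    u,v=q0.astype(int); print(); print(I[v-14:v+20:1,u-20:u+22:2].max(2)) if y<.01 else 0
```

```text
hub [array([142.8, 285.1]), array([140.1, 287.3]), array([134.4, 292. ])] tip range [(1.2, array([141.5, 283.5]), array([141.4, 284.2])), (1.3, array([143.3, 285.7]), array([142.8, 285.8])), (1.4, array([145.1, 287.8]), array([144.2, 287.5])), (1.5, array([146.9, 290. ]), array([145.5, 289.1])), (1.6, array([148.6, 292.1]), array([146.8, 290.7]))]
0.066 ((302.8049011230469, 236.74392700195312), (31.547101974487305, 13.274770736694336), 38.65980529785156) [17. 33. 62.] 20.6
[[-18.2, -6.8], [-9.9, -17.2], [14.7, 2.5], [6.4, 12.9]]
60 190981 70 175142 80 332 90 354 
0 ((283.031005859375, 248.52757263183594), (30.97596549987793, 12.70595932006836), 41.6335334777832) [18. 34. 64.] 18.6
[[-17.7, -7.0], [-9.2, -16.5], [13.9, 4.1], [5.5, 13.6]]
60 190981 70 175142 80 326 90 354 
[[183 184 178 177 177 183 158 157 175 169 153 144 135 100  20  27  62  70
   68  69  77]
 [184 180 180 177 187 169 111 112 165 158 149 158  76 149  60  19  39  65
   70  73  73]
 [181 179 180 182 167 118  76  77 137 162 148 176  66 125 139  26  19  52
   73  72  71]
 [175 177 185 163 120  84  82  75  96 154 163 182  
[... 5228 characters left out ...]
8  62 110 163 161 160 156  82 106 145  43  80 151 129 121 120
  147 162 125]
 [177 157  76  76  60 155 164 162 166 125  61 156  96 140 136 121 118 143
  167 143 110]
 [176 154  91  80  64 112 165 165 161 152  79 107 151 149 121 121 133 165
  150 107  86]
 [170 163 106  77  76  55 155 162 158 154 123  77 145 122 118 130 154 151
  115 101  68]
 [171 168 131  79  73  44 108 160 155 155 150 124  98 118 126 151 154 119
  100  86  54]
 [172 172 154  89  75  69  57 146 154 157 160 150  93 124 145 160 127 104
   80  57  65]
 [176 172 158 107  77  77  34 110 154 158 161 151 132 145 166 143 105  89
   61  58  64]
 [170 168 158 133  81  77  46  61 150 159 159 163 158 162 146 111  90  70
   57  65  72]]
```

servo_tool(increments="0.2 0.014 -0.022 0 0; 0.2 0.028 -0.044 0 0; 0.2 0.042 -0.066 0 0; 0.2 0.056 -0.088 0 0; 0.2 0.07 -0.11 0 0")

```text
time_s: 26.55
ee_pos: [0.4971, -0.2432, 0.24]
orientation: [0.0, 0.62, 0.784, -0.0]
wrist_force: [0.7, 0.4, 1.1]
grip_width: 0.0513
grip_force: 0.0
```

servo_tool(increments="0.2 0.014 -0.022 0 0; 0.2 0.028 -0.044 0 0; 0.2 0.042 -0.07 -0.005 0; 0.2 0.052 -0.09 -0.015 0; 0.2 0.0545 -0.1 -0.03 0")

```text
time_s: 26.97
ee_pos: [0.5521, -0.3451, 0.2099]
orientation: [0.001, 0.621, 0.784, -0.001]
wrist_force: [-0.5, 0.8, 0.3]
grip_width: 0.0512
grip_force: 0.0
```

servo_tool(increments="0.2 0 0 0 0; 0.2 0 0 0 0; 0.2 0 0 0 0; 0.2 0 0 0 0; 0.2 0 0 0 0")

```text
time_s: 27.38
ee_pos: [0.5516, -0.3405, 0.2111]
orientation: [0.001, 0.619, 0.785, 0.0]
wrist_force: [0.6, 0.0, -0.5]
grip_width: 0.0512
grip_force: 0.0
```

servo_tool(increments="0.2 0 0.001 -0.02 0; 0.2 0 0.001 -0.04 0; 0.2 0 0.001 -0.06 0; 0.2 0 0.001 -0.075 0; 0.2 0 0.001 -0.082 0")

```text
time_s: 27.8
ee_pos: [0.5508, -0.3389, 0.1266]
orientation: [-0.001, 0.619, 0.785, 0.0]
wrist_force: [-0.4, 0.8, -0.2]
grip_width: 0.0511
grip_force: 0.0
```

servo_tool(increments="0.2 0 0 0 0; 0.2 0 0 0 0; -0.6 0 0 0 0; -0.6 0 0 0 0; -0.6 0 0 0 0")

```text
time_s: 28.22
ee_pos: [0.5518, -0.3406, 0.1293]
orientation: [0.001, 0.62, 0.785, 0.0]
wrist_force: [-0.2, 0.0, 4.0]
grip_width: 0.0232
grip_force: 20.3
```

servo_tool(increments="-0.6 0 0 0 0; -0.6 0.002 0.0005 -0.001 0; -0.6 0.005 0.001 -0.003 0; -0.6 0.008 0.0018 -0.005 0; -0.6 0.0085 0.002 -0.005 0")

```text
time_s: 28.63
ee_pos: [0.56, -0.3384, 0.1234]
orientation: [0.0, 0.62, 0.785, -0.0]
wrist_force: [-0.9, -0.1, 2.6]
grip_width: 0.0235
grip_force: 22.2
```

servo_tool(increments="-0.6 0 0 0 0; -0.6 0 0 0 0; -0.6 0 0 0 0; -0.6 0 0 0 0; -0.6 0 0 0 0")

```text
time_s: 29.05
ee_pos: [0.56, -0.3384, 0.1234]
orientation: [0.0, 0.62, 0.785, 0.0]
wrist_force: [1.0, 1.0, 5.9]
grip_width: 0.0231
grip_force: 22.5
```

servo_tool(increments="-0.6 0 0 0 0; 0.2 0 0 0 0; 0.2 0 0 0 0; 0.2 0 0 0 0; 0.2 0 0 0 0")

```text
time_s: 29.47
ee_pos: [0.5593, -0.338, 0.1225]
orientation: [-0.0, 0.62, 0.785, -0.0]
wrist_force: [0.2, 0.2, -0.1]
grip_width: 0.0514
grip_force: 0.0
```

servo_tool(increments="0.2 0 0 0.03 0; 0.2 0 0 0.06 0; 0.2 -0.02 0.02 0.09 0; 0.2 -0.05 0.05 0.12 0; 0.2 -0.07 0.08 0.13 0")

```text
time_s: 29.88
ee_pos: [0.4919, -0.264, 0.2533]
orientation: [0.001, 0.621, 0.784, -0.0]
wrist_force: [0.8, 1.8, 0.9]
grip_width: 0.0515
grip_force: 0.0
```

servo_tool(increments="0.2 -0.01 0.035 0 0; 0.2 -0.02 0.07 0 0; 0.2 -0.03 0.105 0 0; 0.2 -0.03 0.145 0 0; 0.2 -0.03 0.18 0 0")

```text
time_s: 30.3
ee_pos: [0.4618, -0.0802, 0.2515]
orientation: [0.0, 0.62, 0.785, 0.001]
wrist_force: [0.8, 1.5, 0.6]
grip_width: 0.0512
grip_force: 0.0
```

servo_tool(increments="0.2 0 0.035 0 0; 0.2 0 0.07 0 0; 0.2 0 0.105 0 0; 0.2 0 0.145 0 0; 0.2 0 0.18 0 0")

```text
time_s: 30.72
ee_pos: [0.4621, 0.0999, 0.2512]
orientation: [-0.0, 0.62, 0.785, 0.0]
wrist_force: [0.6, -0.4, -0.0]
grip_width: 0.0511
grip_force: 0.0
```

servo_tool(increments="0.2 0 0.035 0 0; 0.2 0 0.07 0 0; 0.2 0 0.105 0 0; 0.2 0 0.13 0 0; 0.2 0 0.13 0 0")

```text
time_s: 31.13
ee_pos: [0.4611, 0.2335, 0.2505]
orientation: [-0.001, 0.617, 0.787, 0.0]
wrist_force: [-0.5, -0.6, -0.5]
grip_width: 0.0509
grip_force: 0.0
```

```bash
cat > l2.py <<'E'
from lf import *
p=np.load("p.npy")
for c in("top","scene"):
    im=r.camera(c)[:,:,::-1].copy(); cv2.imwrite(f"pics/L2_{c}.png",im); I=im.astype(int)
    for n in("lever_grip","pointer_tip","control"):
        for d in r.mark_of(n,c):
            q=w(c,d["xyz"])
            if abs(q[0]-.52)<.09 and abs(q[1]+.36)<.05: print(c,n,round(d["conf"],2),q.round(4),proj(c,q).round(1))
    print(c,"pred grip",proj(c,[.56,-.3384,.1334]),"tip",[(j,proj(c,pol(p,.073,j,-.037)).round(1).tolist()) for j in(1.34,1.38,1.42)])
    u,v=proj(c,[.56,-.35,.12]).astype(int); J=I[v-12:v+13,u-16:u+16]; print(u-16,v-12)
    print(J.max(2)); print((J[:,:,1]/(J[:,:,2]+1)*100).astype(int)) if c=="top" else 0
E
python3 l2.py
```

```text
top lever_grip 0.77 [ 0.5583 -0.331   0.1356] [437.6 197.1]
top pointer_tip 0.37 [ 0.5581 -0.3732  0.109 ] [449.6 200.4]
top control 0.96 [ 0.5054 -0.3464 -0.0021] [424.9 226.7]
top pred grip [440.07935091 196.7928456 ] tip [(1.34, [451.8, 202.8]), (1.38, [451.3, 202.0]), (1.42, [450.7, 201.3])]
426 186
[[155 154 156 154 155 155 153 155 154 157 155 155 159 160 157 155 153 155
  155 161 158 158 157 159 156 157 153 157 156 158 156 153]
 [155 157 155 154 153 159 151 156 151 156 158 159 158 158 154 159 153 158
  152 158 153 160 155 157 155 156 153 153 155 154 154 150]
 [154 151 157 151 154 157 158 154 156 156 154 159 158 155 160 157 155 156
  154 155 156 156 156 156 157 155 160 155 154 158 155 156]
 [154 157 153 155 158 160 155 156 155 159 158 158 155 165 161 158 163 157
  157 157 155 164 157 160 160 157 158 161 161 164 157 162]
 [154 154 159 157 158 154 155 154 157 156 159 160 159 158 161 159 160 155
  159 163 160 162 159 164 160 161 162 162 158 158 161 162]
 [147 145 141 144 155 154 155 154 155 155 155 155 154 154 158 156 147 148
  157 156 155 157 154 156 162 156 155 160 160 161 161 16
[... 7995 characters left out ...]
0 114 111  78  49  29  28  35  52]
 [137  88  74  75  78  79  78  76  64  57  52  65 100 138 124 103  99 107
  126 126 107  72  59  65  84  68  46  33  26  24  41  47]
 [161 105  76  79  80  78  79  85  79  61  52  57  73 116 128 113 111 130
  162 148 132  87  59  56  51  43  27  34  33  29  39  44]
 [163 135  90  82  75  80  85  88  83  68  51  58  59  82 102 115 127 161
  174 142 132  99  62  43  33  26  30  32  33  25  26  42]
 [175 158 107  80  76  76  80  83  81  77  69  66  61  61  79  98 120 156
  150 102 101  93  52  31  31  26  30  30  27  29  30  36]
 [179 164 136  94  81  82  83  84  85  84  82  74  67  62  62  77  98 126
  117  77  76  56  38  28  31  26  25  31  31  36  46  60]]
```

```bash
cat > l3.py <<'E'
from lf import *
p=np.load("p.npy")
def cyl(g):  # grip cylinder points
    ax=np.array([-np.sin(p[2]),np.cos(p[2]),0]);ex=np.array([np.cos(p[2]),np.sin(p[2]),0]);ez=np.array([0,0,1])
    return [g+s*.015*ax+.012*(np.cos(t)*ex+np.sin(t)*ez) for s in(-1,1) for t in np.linspace(0,6.28,24)]
a1=.5525
for tag,g in(("0",np.array([.4563,-.3616,.05+.1*np.cos(np.arcsin(.0511/.1))])),("L2",np.array([.56,-.3384,.1334]))):
    for c in("top","scene"):
        I=cv2.imread(f"pics/{c}0.png" if tag=="0" else f"pics/L2_{c}.png").astype(float).max(2)
        u,v=proj(c,g).astype(int);W=14;k=8
        J=I[v-W:v+W,u-W:u+W]
        H=hull(c,cyl(g),k)-np.array([(u-W)*k,(v-W)*k],np.int32)
        best=[]
        for dx in np.arange(-3,3.01,.125):
            for dy in np.arange(-3,3.01,.125):
                A=np.zeros((2*W*k,2*W*k),np.uint8);cv2.fillConvexPoly(A,(H+np.array([dx*k,dy*k])).astype(np.int32),1)
                ring=cv2.dilate(A,np.ones((17,17)))-A
                A=cv2.resize(A.astype(np.float32),(2*W,2*W),interpolation=3);R=cv2.resize(ring.astype(np.float32),(2*W,2*W),interpolation=3)
                best.append(((np.minimum(J,110)*R).sum()/R.sum()-(np.minimum(J,110)*A).sum()/A.sum(),dx,dy))
        best.sort(reverse=True); print(tag,c,proj(c,g).round(2),"bias",np.round(best[:3],2).tolist())
E
python3 l3.py
```

```text
0 top [451.35 236.59] bias [[41.37, -1.12, -0.5], [41.36, -1.0, -0.5], [41.31, -1.12, -0.38]]
0 scene [132.94 251.8 ] bias [[66.33, -0.25, 0.62], [66.3, -0.12, 0.62], [66.29, -0.25, 0.75]]
L2 top [440.08 196.79] bias [[41.85, -1.88, 1.12], [41.84, -2.0, 1.12], [41.82, -2.0, 1.25]]
L2 scene [157.51 278.73] bias [[54.31, 0.38, -1.0], [54.26, 0.25, -1.0], [54.21, 0.25, -0.88]]
```

Run:
```python
from lf import *
p=np.load("p.npy")
ob0={"top":(450.29,236.1),"scene":(132.72,252.42)};ob={"top":(438.2,197.9),"scene":(157.85,277.75)}
def res(q,full=False):
    # q: x,y,psi,jl0,jl1, per-camera offsets
    R=[]
    for c,o in(("top",q[5:7]),("scene",q[7:9])):
        R+=list((proj(c,pol(q,.1,q[3],0))+o-ob0[c])/.4)+list((proj(c,pol(q,.1,q[4],0))+o-ob[c])/.4)+list(np.array(o)/.8)
    return R+[(q[2]-.228)/.03]
s=least_squares(res,[*p[:3],.27,1.33,0,0,0,0]);print(s.x.round(4),np.round(s.fun,2))
np.save("q.npy",s.x);q=s.x
for j in(1.3,1.35,1.4,1.45):
    pp=[q[0],q[1],q[2],0,j]
    for c,o in(("top",q[5:7]),("scene",q[7:9])):
        b=np.array([proj(c,x)+o for x in bar(pp,.056)]); print(j,c,b[4:].round(1).tolist())
print("hub",[(c,(proj(c,ct(q,0,-.04,.05))+o).round(1)) for c,o in(("top",q[5:7]),("scene",q[7:9]))])
```

```text
[ 0.505  -0.3484  0.2499  0.2907  1.3732 -0.6828  0.2357 -0.4993  0.4967] [ 0.36  0.09  0.07 -0.24 -0.85  0.29  0.49 -0.3  -0.18 -0.01 -0.62  0.62
  0.73]
1.3 top [[450.0, 205.1], [452.9, 204.6], [448.7, 203.2], [451.7, 202.6]]
1.3 scene [[143.8, 283.6], [141.4, 285.7], [145.6, 285.7], [143.2, 287.7]]
1.35 top [[449.3, 204.1], [452.3, 203.5], [448.1, 202.3], [451.0, 201.7]]
1.35 scene [[144.8, 284.7], [142.3, 286.8], [146.5, 286.7], [144.1, 288.8]]
1.4 top [[448.7, 203.1], [451.6, 202.6], [447.4, 201.4], [450.3, 200.8]]
1.4 scene [[145.7, 285.7], [143.2, 287.8], [147.4, 287.8], [145.0, 289.9]]
1.45 top [[448.0, 202.2], [450.9, 201.6], [446.8, 200.6], [449.6, 200.0]]
1.45 scene [[146.6, 286.8], [144.1, 288.9], [148.3, 288.8], [145.9, 290.9]]
hub [('top', array([445.7, 221. ])), ('scene', array([140.3, 287.3]))]
```

Run:
```python
from lf import *
q=np.load("q.npy"); k=8
def cov(c,o,j,win,d=(0,0)):
    x,y,w_,h_=win;pp=[q[0],q[1],q[2],0,j]
    P=np.array([proj(c,b)+o+d for b in bar(pp,.04)])
    A=np.zeros((h_*k,w_*k),np.uint8);cv2.fillConvexPoly(A,cv2.convexHull((((P-[x,y])+.5)*k).astype(np.int32)),1)
    return cv2.GaussianBlur(cv2.resize(A.astype(np.float32),(w_,h_),interpolation=3),(0,0),.6)
for f in("top0","L2_top"):
    I=cv2.imread(f"pics/{f}.png").astype(float);x,y,w_,h_=win=(446,196,9,9)
    J=I[y:y+h_,x:x+w_];rt=J[:,:,1]/J[:,:,2]
    R=[]
    for j in np.arange(1.2,1.56,.01):
        for du in np.arange(-2,1.1,.25):
            a=cov("top",q[5:7],j,win,(du,0)); M=np.c_[a.ravel(),np.ones(a.size)];s,e,*_=np.linalg.lstsq(M,rt.ravel(),rcond=None); 
            if s[0]>0:R.append((e[0],round(j,3),du,round(s[0],3)))
    R.sort();print(f,np.round(R[:5],4).tolist())
for f in("scene0","L1_scene","L2_scene"):
    I=cv2.imread(f"pics/{f}.png").astype(float);c="scene";x,y,w_,h_=win=(143,283,6,9)
    J=I[y:y+h_,x:x+w_]; sat=(J[:,:,2]-J[:,:,0])/(J[:,:,2]+20); br=sat*(J[:,:,1]/(J[:,:,2]+1)>.6)
    print(f,np.round(sat,2).tolist() if f=="scene0" else "")
```

```text
top0 [[0.0176, 1.41, 0.5, 0.108], [0.0183, 1.42, 0.75, 0.105], [0.0186, 1.42, 0.5, 0.105], [0.0189, 1.4, 0.25, 0.109], [0.019, 1.4, 0.5, 0.11]]
L2_top [[0.0168, 1.41, 0.5, 0.103], [0.0175, 1.4, 0.5, 0.105], [0.0175, 1.4, 0.25, 0.105], [0.018, 1.39, 0.25, 0.107], [0.018, 1.42, 0.75, 0.1]]
scene0 [[-0.03, -0.03, -0.04, -0.02, -0.05, 0.05], [0.0, -0.03, -0.03, -0.03, 0.0, 0.02], [0.59, 0.36, 0.14, 0.04, 0.05, 0.04], [0.73, 0.71, 0.44, 0.23, 0.1, 0.08], [0.77, 0.76, 0.71, 0.59, 0.29, 0.14], [0.76, 0.76, 0.79, 0.77, 0.45, 0.14], [0.65, 0.66, 0.72, 0.69, 0.38, 0.11], [0.65, 0.59, 0.56, 0.38, 0.11, 0.06], [0.65, 0.63, 0.55, 0.27, 0.06, 0.04]]
L1_scene 
L2_scene
```

servo_tool(increments="0.2 0.005 -0.035 0 0; 0.2 0.01 -0.07 0 0; 0.2 0.015 -0.105 0 0; 0.2 0.02 -0.145 0 0; 0.2 0.025 -0.185 0 0")

```text
time_s: 31.95
ee_pos: [0.4875, 0.0405, 0.2514]
orientation: [0.0, 0.62, 0.785, 0.0]
wrist_force: [1.1, -0.2, -0.4]
grip_width: 0.0514
grip_force: 0.0
```

servo_tool(increments="0.2 0.005 -0.038 0 0; 0.2 0.01 -0.076 0 0; 0.2 0.015 -0.114 0 0; 0.2 0.02 -0.152 0 0; 0.2 0.025 -0.19 0 0")

```text
time_s: 32.37
ee_pos: [0.5123, -0.1498, 0.2516]
orientation: [0.0, 0.62, 0.784, 0.0]
wrist_force: [0.7, -0.2, -0.2]
grip_width: 0.0508
grip_force: 0.0
```

servo_tool(increments="0.2 0.01 -0.04 0 0; 0.2 0.02 -0.08 0 0; 0.2 0.03 -0.12 -0.01 0; 0.2 0.04 -0.16 -0.03 0; 0.2 0.047 -0.195 -0.05 0")

```text
time_s: 32.78
ee_pos: [0.5595, -0.3416, 0.2035]
orientation: [0.001, 0.62, 0.785, 0.0]
wrist_force: [1.0, 0.9, 1.1]
grip_width: 0.0512
grip_force: 0.0
```

servo_tool(increments="0.2 0 0 0 0; 0.2 0 0 0 0; 0.2 0 0 0 0; 0.2 0 0 0 0; 0.2 0 0 0 0")

```text
time_s: 33.2
ee_pos: [0.5597, -0.3375, 0.2044]
orientation: [0.001, 0.619, 0.785, 0.001]
wrist_force: [0.1, -0.4, -0.3]
grip_width: 0.0515
grip_force: 0.0
```

servo_tool(increments="0.2 0 0 -0.02 0; 0.2 0 0 -0.04 0; 0.2 0 0 -0.06 0; 0.2 0 0 -0.074 0; 0.2 0 0 -0.08 0")

```text
time_s: 33.62
ee_pos: [0.5587, -0.3372, 0.1218]
orientation: [-0.001, 0.619, 0.785, 0.0]
wrist_force: [-0.1, 0.2, -0.3]
grip_width: 0.051
grip_force: 0.0
```

servo_tool(increments="0.2 0 0 0 0; 0.2 0 0 0 0; -0.6 0 0 0 0; -0.6 0 0 0 0; -0.6 0 0 0 0")

```text
time_s: 34.03
ee_pos: [0.5597, -0.3392, 0.1245]
orientation: [0.001, 0.62, 0.785, 0.0]
wrist_force: [-0.1, 0.9, 3.3]
grip_width: 0.023
grip_force: 20.4
```

servo_tool(increments="-0.6 0 0 0 0; -0.6 0 0 0 0; -0.6 0 0 0 0; -0.6 0 0 0 0; -0.6 0 0 0 0")

```text
time_s: 34.45
ee_pos: [0.5597, -0.3391, 0.1244]
orientation: [0.001, 0.62, 0.785, 0.0]
wrist_force: [0.2, 0.8, 7.2]
grip_width: 0.0233
grip_force: 20.5
```

servo_tool(increments="-0.6 0.001 0.0002 -0.0005 0; -0.6 0.002 0.0004 -0.001 0; -0.6 0.0026 0.0006 -0.0015 0; -0.6 0.0026 0.0006 -0.0015 0; -0.6 0.0026 0.0006 -0.0015 0")

```text
time_s: 34.87
ee_pos: [0.5619, -0.3386, 0.1227]
orientation: [0.001, 0.62, 0.785, 0.0]
wrist_force: [-0.3, 0.9, 5.6]
grip_width: 0.0231
grip_force: 22.1
```

servo_tool(increments="-0.6 0 0 0 0; 0.2 0 0 0 0; 0.2 0 0 0 0; 0.2 0 0 0 0; 0.2 0 0 0 0")

```text
time_s: 35.28
ee_pos: [0.5614, -0.3382, 0.1215]
orientation: [-0.0, 0.62, 0.785, -0.0]
wrist_force: [0.2, -0.3, -0.4]
grip_width: 0.0513
grip_force: 0.0
```

servo_tool(increments="0.2 0 0 0.03 0; 0.2 0 0 0.06 0; 0.2 -0.02 0.02 0.09 0; 0.2 -0.05 0.05 0.12 0; 0.2 -0.07 0.08 0.13 0")

```text
time_s: 35.7
ee_pos: [0.4938, -0.2641, 0.2521]
orientation: [0.001, 0.621, 0.784, -0.0]
wrist_force: [-0.7, 1.8, 1.6]
grip_width: 0.0514
grip_force: 0.0
```

servo_tool(increments="0.2 -0.01 0.035 0 0; 0.2 -0.02 0.07 0 0; 0.2 -0.03 0.105 0 0; 0.2 -0.03 0.145 0 0; 0.2 -0.03 0.18 0 0")

```text
time_s: 36.12
ee_pos: [0.4637, -0.0802, 0.2502]
orientation: [0.0, 0.62, 0.785, 0.001]
wrist_force: [1.3, 1.0, 0.4]
grip_width: 0.0513
grip_force: 0.0
```

servo_tool(increments="0.2 0 0.035 0 0; 0.2 0 0.07 0 0; 0.2 0 0.105 0 0; 0.2 0 0.145 0 0; 0.2 0 0.18 0 0")

```text
time_s: 36.53
ee_pos: [0.4641, 0.0999, 0.25]
orientation: [-0.0, 0.62, 0.785, 0.0]
wrist_force: [1.0, 0.8, 0.2]
grip_width: 0.0513
grip_force: 0.0
```

servo_tool(increments="0.2 0 0.035 0 0; 0.2 0 0.07 0 0; 0.2 0 0.105 0 0; 0.2 0 0.13 0 0; 0.2 0 0.13 0 0")

```text
time_s: 36.95
ee_pos: [0.4631, 0.2335, 0.2493]
orientation: [-0.001, 0.617, 0.787, 0.0]
wrist_force: [-1.2, 0.2, -0.0]
grip_width: 0.0512
grip_force: 0.0
```

```bash
python3 - <<'E'
from h import *
for c in("top","scene"): cv2.imwrite(f"pics/L2_{c}.png",r.camera(c)[:,:,::-1])
E
python3 l3.py | grep L2; python3 fp.py 6
```

```text
L2 top [440.08 196.79] bias [[42.12, -2.38, 0.75], [42.1, -2.38, 0.62], [42.09, -2.5, 0.75]]
L2 scene [157.51 278.73] bias [[53.84, 0.75, -0.25], [53.73, 0.88, -0.25], [53.71, 0.75, -0.38]]
[0.4642 0.2282 0.2494] 0.051723514795356425
[0.6339 0.0675 0.0592]
[ 0.6382 -0.0674  0.0577]
[0.633  0.1336 0.0644]
[ 0.6398 -0.0035  0.058 ]
0.132 2922.0
0.066 2922.0
0 367.0
0 seat-visible [(np.float64(0.945), array([ 0.0072, -0.0044]))]
-0.066 416.0
-0.066 seat-visible [(np.float64(0.837), array([ 0.0107, -0.0048]))]
```

Run:
```python
from h import *
I=cv2.imread("pics/L2_top.png").astype(int)
for y in(.132,.066,0,-.066):
    m=comp(I.max(2)<105,"top",[.62,y,.08]);print(y,m.sum(),fit((.637,y,.03),lambda p:box(p[0],p[1],.055,p[2],.11,.032,.014,.030,np.pi/6),[("top",m,win("top",[.63,y,.07]))]) if m.sum()<900 else "")
```

```text
0.132 1923.0 
0.066 1923.0 
0 422.0 (array([6.36437262e-01, 4.13168322e-04, 3.25081598e-02]), np.float64(0.8553093075752258))
-0.066 446.0 (array([ 0.63880306, -0.06562155,  0.02023465]), np.float64(0.8390403389930725))
```

Both cameras show both blocks at seat level in the row's line, and the lever is aligned with the pointer within measuring accuracy.

```bash
python3 -c "
from workcell import r
print(r.close_job())"
```

```text
the job is handed in; nothing more can be done
None
```

I handed the job in at about 37 s. Both empty cradles now hold a spare block, and the lever is released at about 1.39–1.40 rad against a pointer I measured at about 1.40 rad. One block first hung over its cradle's lower wall, and I pushed it back into place. Its seating was checked only by camera fits and a press-down check that met no block, because I had used all 10 pictures. No verdict was shown.

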